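Stand the bamboo press in its matching rest cup

ROBOT

A 6-joint arm with a two-finger parallel gripper is mounted at the origin on the work surface. World frame = base frame: x ahead of the robot, y to its left, z up, the work surface at z = 0. Lengths are in m, angles in rad, forces in N, time in s.
With the tool pointing down it reaches from about 0.3 to 1 m from the base axis. Payload 5.1 kg.
Tool frame: the origin (TCP) lies midway between the tips of the shut fingers; the grasp point (between the pads) lies hold_point_z behind it (hold_point_z is the distance from the TCP to the grasp point, in m); z points along the fingers, y is the direction in which the jaws open and shut (so a half turn about z gives the same grasp; the last joint's range is limited). The gripper opens to 95 mm and grips with 3 to 60 N. Pads are 20 mm wide; open, the fingers measure 119 mm over their backs; the gripper's body (75 mm by 180 mm) begins 59 mm behind the grasp point.
Start: joints at [-1.27, 0.124, 1.65, -0, 1.367, -0.083], TCP at [0.243, -0.603, 0.215] pointing down, gripper open.
Joint ranges: [-2.61, 2.61], [-1.02, 2.33], [0.03, 2.71], [-1.35, 4.49], [0.32, 2.68], [-2.91, 2.91]. Speed limits (rad/s): [2.57, 2.57, 3.14, 3.14, 3.14, 3.14].

INTERFACE

Orientations are given as [roll, pitch, yaw] about the fixed x, y, z axes, in that order (R = Rz(yaw) Ry(pitch) Rx(roll)).
In Python, from bench import * gives the robot as it stands.
- The arm moves only by the tool play_rows, never from a script. Its argument "targets" is a list of rows, each an object of numbers: "tx", "ty", "tz": the shift along the tool's x, y, z in mm; "rx", "ry", "rz": the turn, a rotation vector about the tool's x, y, z in degrees. In form: [{"tx": .., "ty": .., "tz": .., "rx": .., "ry": .., "rz": ..}, ...]. A call has 1 to 12 rows; each row shifts and turns the pose as measured when the row begins, along the tool's axes as they then stand; what a row does not reach is not made up. A row lasts 1/8 s, in which the tool goes at most 62.5 mm and 10.7 degrees, less where a joint would pass 70% of its speed; a pose out of reach is approached as far as the arm can. A call is refused whole if a number of a shift passes 62.5 or a number of a turn 10.7, either way. A call with a gripper value outside its range is refused whole. "gripper" is the opening, from 0 (shut) to 1 (fully open), set as the call begins (left out, the last holds). The fingers move at their own pace and stop on an object; "force" is the grip in N (left out, the last holds). Time passes only in rows, so rows that do not move let the fingers close. It gives the time, the measured TCP pose, the force and the opening at its end, in the units of the state.
- get_state(): the state, without advancing time (a new reading comes with each control period).
- grab_frame(name): name is "scene" or "top"; returns a dict with "img" (480x640x3 uint8, blue, green, red), "K" (3x3 intrinsics, pixels), "dist_coeffs" ([k1, k2, p1, p2, k3] as OpenCV has them; the pictures are not rectified), "R" (3x3) and "t" (3): a world point X has camera coordinates R X + t. Camera axes: x right, y down, z forward; pixel columns grow to the right and rows downward; lengths in m; the calibration is good to about 2 mm. A picture is of the moment at which its call begins. There is no depth.
- hand_in(): hands the job in, once; it reports no verdict.
Trained networks look in the newest picture that a camera, given by its name, has taken for a name from the list of things; names that differ only in an ending like _2 or _b are one class to them, and where a whole thing is asked for, a point or a joint stands for the part that bears it (a point fixed in the world has none). Each returns a list of dicts, best first, with "confidence" (0 to 1); they miss things now and then, are a little off and sometimes report something else, mostly with a low value. They report only what shows in the picture. A call takes as long as a camera call. They do not tell look-alikes from the thing itself.
- recognise(camera, target): "extent" ([left, top, right, bottom] in pixels, round what is visible of it).
- masks_of(camera, target): "pixels" (480x640 bool, what is visible of it) and "extent" ([left, top, right, bottom] in pixels, round what is visible of it).
The state is a dict: "clock": time; "joint_pos": joint angles; "qvel": joint speeds; "joint_torque": joint torques, N m; "position": TCP position; "ee_rot": TCP orientation; "ft_force": force on the tool from outside, world axes, zero at the start; "moment": the same for the moment, N m; "gripper_width": finger opening in m.
Only numpy, scipy, OpenCV 4.12 (cv2) and the standard library are available. Lean on these libraries where they do the work, as an engineer would, in place of code of your own. Each camera call takes 0.05 s, during which the arm holds its last target. There are 200 camera calls.

TASK

Put the bamboo press away. Lift it off the white spoon rest, stand it upright by itself on its head on the bare counter and let go; then take it again by the handle and lower it, without dropping it, fully home and upright into the one rest cup whose hollow fits its head, and let go. Leave the other things on the counter where they are.

Things in the scene. Friction and masses are not known exactly. Their poses are not given: they have to be found in the camera images.
- press: Bamboo press, 130 mm long, 0.13-0.25 kg. Origin: centre of the 40 mm wide flat at the pole of its domed head; its z axis runs along the handle. Dome: diameter 40 mm at z=0, 52 at z=9, 60 at z=22 mm, then a 60 mm band to z=34. Handle: round rod, 24 mm diameter, z=34 to 130. Stands alone on its head; tips over beyond 25 degrees. Starts leaning in the rest: see there.
- rest: White plastic spoon rest, fixed; tray 160 mm (its x) by 85 mm, 15 mm high, origin under its centre. The press leans in it above its x axis: origin at x=50, z=32 mm, handle rising 30 degrees above level to -x, roughly towards the robot, to a top 107 mm high. V saddles hold it up to 66 mm from its origin; beyond, the handle is free. A heel stop is under the flat of the head.
- rack: Stainless bracket shelf, fixed; top 30 mm high, x from -95 to +55 mm, 310 mm along y; origin on the counter under the cup row. Cups stand at y=-95, 0, +95 mm, in any order. A clear acrylic divider (5 mm thick, 270 mm long) stands at x=-68 mm, on the robot's side of the cups, up to 135 mm above the counter; its C-clamp at y=-105 mm reaches 143 mm.
- cup_small: Smallest dark stoneware rest cup, fixed on the rack; hollow 46 mm wide at the mouth: too small for the press head. Origin at the centre of its underside, z up.
- cup_middle: Middle-sized dark stoneware rest cup, fixed on the rack; 72 mm outside and 37 mm high; hollow 62 mm wide at the mouth narrowing to 43 mm at its flat floor, 22 mm deep, shaped to the press's dome with about 1 mm of play. Origin at the centre of its underside, z up.
- cup_large: Largest dark stoneware rest cup, fixed on the rack; hollow 78 mm wide at the mouth: too big for the press head. Origin at the centre of its underside, z up.
- cup_middle_seat (a point): Centre of the flat floor of the middle cup's hollow, 15 mm above the cup's underside, 45 mm above the counter; the press's origin comes here when it is home.
- clear_spot (a point): Centre of a bare patch of counter between the spoon rest and the rack (at counter height), about 55 mm clear all round; a good place to stand the press.
- jar: Bystander: pale glass jar with steel cap, 80 mm diameter, 120 mm high; origin under its centre.
- onggi: Bystander: dark lidded stoneware pot, 132 mm diameter, 145 mm high; origin under its centre.
- dish: Bystander: small white sauce dish, 76 mm diameter, 22 mm high; origin under its centre.
- spoon: Bystander: steel spoon, 170 mm long, lying flat.
- stone: Bystander: round grey pressing stone, 74 mm diameter, 27 mm high; origin under its centre.
- jar_ring: Bystander: steel jar ring, 72 mm diameter, 14 mm high; origin under its centre.
- tumbler: Bystander: white cup, 70 mm diameter, 85 mm high; origin under its centre.
- press_top (a point): Centre of the free end of the press's handle, 130 mm from the press's origin.
Not all that is in view belongs to the job. Of the things like the press, leave any that is purple; of the rest the larger one is meant.

How it is judged:
On the way:
1. The press stands upright by itself on its head on the bare counter, let go and at rest (height (world z) of press below 0.005 m and angle between press's own z axis and vertical below 0.1 rad and contact force between the fingers and press below 0.05 N and linear speed of press below 0.03 m/s), for 0.3 s.
At the end, for the whole second after the job is handed in: The press stands head down in the middle cup: its pole within 4 mm of the hollow's centre and no more than 3 mm above its floor, leaning less than 4.5 degrees, let go and at rest (horizontal distance between press and cup_middle_seat below 0.004 m and z of press in the frame of cup_middle_seat between -0.004 and 0.003 m and z of press_top in the frame of cup_middle_seat above 0.12 m and angle between press's own z axis and vertical below 0.08 rad and linear speed of press below 0.02 m/s); the robot touches nothing.
It fails at once if the press is dropped (more than about 20 mm) into or onto the rack (horizontal distance between press and rack below 0.17 m and height (world z) of press above 0.03 m and linear speed of press above 0.6 m/s and contact force between the fingers and press below 0.05 N).
It fails at once if a bystander is moved by more than 20 mm (distance of any of jar, onggi, dish, spoon, stone, jar_ring, tumbler from where it was at the start of the episode above 0.02 m).
It also fails if it takes over 64 s, if anything falls off the work surface, if the arm or the gripper's body presses on something with over 40 N, if the wrist force passes 120 N, or if a joint passes its speed limit or range.

## Working session

There is one attempt and no reset: what is moved stays moved. The work goes in short steps, Python scripts to look and compute and a tool call to move; the robot and the scene stay as the last step left them, time stands still between calls to the robot, and variables do not carry over. Pictures are saved under pics/ and viewed, about 8 in all and at most 12, crops included, and the job is handed in when it is done.

Besides the shell and the picture viewer there is one more tool, called after "Request:" as name(argument=value, ...), one argument or row to a line, values as JSON. play_rows: Moves the arm, as the interface text tells. Its arguments: {"type":"object","properties":{"targets":{"type":"array"},"gripper":{"type":"number"},"force":{"type":"number"}},"required":["targets"]}

```bash
ls; mkdir -p pics
cat > h.py <<'E'
from bench import *
import numpy as np, cv2
from scipy.spatial.transform import Rotation as Ro
def ray(f,u,v):
    p=cv2.undistortPoints(np.array([[[u,v]]],float),f["K"],np.array(f["dist_coeffs"],float))[0,0]
    R=np.array(f["R"]);t=np.array(f["t"]);return -R.T@t, R.T@np.array([p[0],p[1],1])
def at(f,u,v,z):
    o,d=ray(f,u,v);return o+d*(z-o[2])/d[2]
def proj(f,X):
    R=np.array(f["R"],float);return cv2.projectPoints(np.array(X,float).reshape(-1,1,3),cv2.Rodrigues(R)[0],np.array(f["t"],float),np.array(f["K"],float),np.array(f["dist_coeffs"],float))[0].reshape(-1,2)
E
python3 - <<'E'
from h import *
s=get_state();print({k:np.round(v,3).tolist() for k,v in s.items()})
try: print(hold_point_z)
except Exception as e: print(e)
for c in("top","scene"):
    f=grab_frame(c);cv2.imwrite(f"pics/{c}0.png",f["img"])
    print(c,np.round(-np.array(f["R"]).T@np.array(f["t"]),3))
    for n in ["press","rest","rack","cup_small","cup_middle","cup_large","jar","onggi","dish","spoon","stone","jar_ring","tumbler"]:
        print(n,[(np.round(r["extent"]).astype(int).tolist(),round(r["confidence"],2)) for r in recognise(c,n)][:4])
E
```

```text
pics
{'clock': 0.0, 'joint_pos': [-1.27, 0.124, 1.652, -0.0, 1.367, -0.083], 'qvel': [-0.0, -0.002, -0.0, -0.0, -0.001, -0.0], 'joint_torque': [0.002, -41.761, -35.993, 0.078, 0.049, -0.0], 'position': [0.243, -0.602, 0.213], 'ee_rot': [-3.14, -0.0, 0.384], 'ft_force': [0.054, 0.531, 0.258], 'moment': [0.001, -0.081, -0.009], 'gripper_width': 0.095}
0.0188
top [0.336 0.019 1.5  ]
press [([219, 216, 240, 255], 0.9), ([173, 157, 197, 187], 0.86), ([184, 310, 214, 335], 0.62), ([245, 292, 281, 316], 0.49)]
rest [([211, 209, 257, 267], 0.93)]
rack [([208, 147, 261, 190], 0.74), ([353, 226, 466, 289], 0.71), ([435, 236, 452, 252], 0.43)]
cup_small [([431, 237, 452, 252], 0.51)]
cup_middle [([397, 233, 422, 261], 0.9)]
cup_large [([361, 237, 392, 267], 0.98)]
jar [([293, 152, 323, 187], 0.84)]
onggi [([211, 144, 260, 188], 0.77), ([400, 158, 426, 187], 0.7), ([216, 214, 240, 255], 0.23)]
dish [([290, 196, 318, 222], 0.79)]
spoon [([160, 231, 206, 269], 0.67), ([397, 239, 422, 264], 0.51)]
stone [([187, 310, 213, 338], 0.78)]
jar_ring [([340, 175, 362, 196], 0.6)]
tumbler [([398, 158, 426, 188], 0.74)]
scene [ 1.31  -0.206  0.745]
press [([499, 268, 551, 293], 0.76), ([337, 192, 367, 218], 0.72), ([402, 202, 447, 254], 0.7), ([223, 237, 260, 272], 0.48)]
rest [([382, 220, 447, 271], 0.87)]
rack [([122, 206, 280, 327], 0.63)]
cup_small [([141, 271, 165, 293], 0.79)]
cup_middle [([180, 253, 212, 285], 0.6)]
cup_large [([220, 236, 263, 272], 0.75)]
jar [([344, 275, 388, 345], 0.58)]
onggi [([434, 242, 500, 322], 0.93)]
dish [([329, 273, 360, 294], 0.78)]
spoon [([433, 217, 503, 232], 0.72)]
stone []
jar_ring [([273, 316, 309, 348], 0.74)]
tumbler [([183, 326, 224, 379], 0.63), ([403, 203, 448, 254], 0.25)]
```

Run:
```python
import cv2,numpy as np
a=cv2.imread("pics/top0.png")[130:350,140:480];cv2.imwrite("pics/a.png",cv2.resize(a,None,fx=2.35,fy=2.35,interpolation=cv2.INTER_CUBIC))
b=cv2.imread("pics/scene0.png")[180:400,110:570];cv2.imwrite("pics/b.png",cv2.resize(b,None,fx=1.73,fy=1.73,interpolation=cv2.INTER_CUBIC))
```

```text
(no output)
```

View pics/a.png

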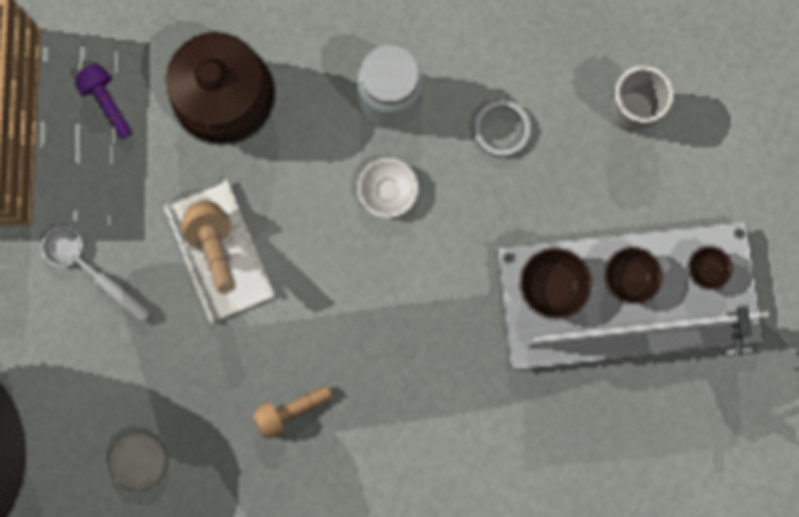

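View pics/b.png

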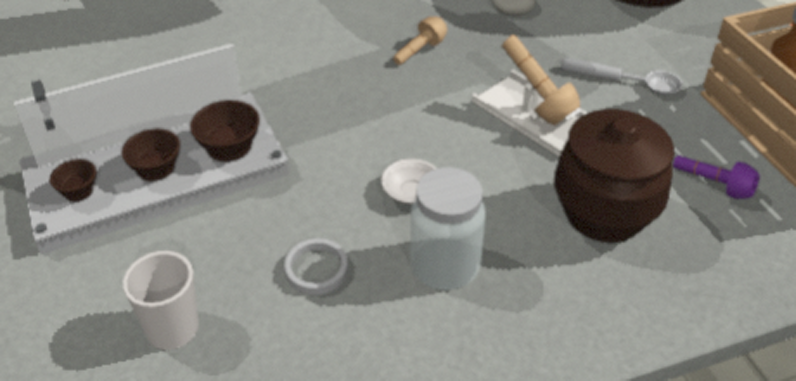

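Candidates are the purple press (top 180,170), the small bamboo press lying loose (top 265,304) and the large bamboo press on the rest (top 229,235). The purple one is excluded. Of the two bamboo ones, the larger is on the rest, so I choose that one. Both crops show the three clearly. The middle cup is at top (409,247), and the divider and clamp are on the robot's side of the cups.

```bash
cat >> h.py <<'E'
from scipy.optimize import minimize
A=np.linspace(0,2*np.pi,40,endpoint=False)
def ring(r,z): return np.c_[r*np.cos(A),r*np.sin(A),np.full(40,z)]
PRESS=[np.r_[ring(.02,0),ring(.026,.009),ring(.03,.022),ring(.03,.034)],np.r_[ring(.012,.034),ring(.012,.13)]]
S=4
def sil(f,parts,off):
    m=np.zeros((480*S//2,640*S//2),np.uint8) if 0 else np.zeros((120*S,120*S),np.uint8)
    for P in parts:
        q=(proj(f,P)-off)*S
        cv2.fillConvexPoly(m,cv2.convexHull(np.round(q*16).astype(np.int32)),1,shift=4)
    return m
def fit(views,model,x0,step):
    # views: list (f,mask bool); model(x)->parts in world
    dat=[]
    for f,m in views:
        ys,xs=np.nonzero(m);off=np.array([xs.mean()-60,ys.mean()-60]).round()
        M=cv2.warpAffine(m.astype(np.float32),np.float32([[S,0,-off[0]*S+(S-1)/2],[0,S,-off[1]*S+(S-1)/2]]),(120*S,120*S))>.5
        dat.append((f,off,M))
    def ious(x):
        r=[]
        for f,off,M in dat:
            s=sil(f,model(x),off)>0; r.append((s&M).sum()/max(1,(s|M).sum()))
        return r
    x0=np.array(x0,float);sx=np.vstack([x0]+[x0+np.eye(len(x0))[i]*step[i] for i in range(len(x0))])
    for _ in range(2):
        r=minimize(lambda x:-sum(ious(x)),sx,method="Nelder-Mead",options=dict(xatol=1e-5,fatol=1e-5,maxiter=600)) if 0 else minimize(lambda x:-sum(ious(x)),x0,method="Nelder-Mead",options=dict(initial_simplex=sx,maxiter=400,xatol=1e-5,fatol=1e-5))
        x0=r.x;sx=np.vstack([x0]+[x0+np.eye(len(x0))[i]*step[i]/2 for i in range(len(x0))])
    return r.x,ious(r.x)
def best(c,n,u,v):
    return min(masks_of(c,n),key=lambda r:abs((r["extent"][0]+r["extent"][2])/2-u)+abs((r["extent"][1]+r["extent"][3])/2-v))["pixels"]
def tf(parts,R,t): return [P@R.T+t for P in parts]
E
python3 - <<'E'
from h import *
fT=grab_frame("top");fS=grab_frame("scene")
# press constrained to rest
def lean(x):
    Rr=Ro.from_euler('z',x[2]).as_matrix()
    z=np.array([-np.cos(np.pi/6),0,.5]);xx=np.array([.5,0,np.cos(np.pi/6)]);R=np.c_[xx,np.cross(z,xx),z]
    return Rr@R, Rr@np.array([.05,0,.032])+np.array([x[0],x[1],0])
def pm(x): return tf(PRESS,*lean(x))
m=[(fT,best("top","press",229,235)),(fS,best("scene","press",425,228))]
def box(l,w,h): return np.array([[a*l/2,b*w/2,c] for a in(-1,1) for b in(-1,1) for c in(0,h)])
g=at(fT,234,240,.02);print("guess",g)
x,i=fit(m,pm,[g[0],g[1],.3],[.02,.02,.2]);print("press fit rest pose",x.round(4),np.round(i,3))
R,t=lean(x);print("press origin",t.round(4),"axis",R[:,2].round(3),"top",(t+.13*R[:,2]).round(4))
for k in(0,1):
    xx,i=fit(m[k:k+1],pm,x,[.01,.01,.1]);print(" single",k,xx.round(4),np.round(i,3))
cups={"cup_small":None,"cup_middle":(.036,.037),"cup_large":None}
# middle cup by mask, outer rim dia 72 at z .067
for n,(u,v),(u2,v2) in[("cup_small",(442,245),(153,282)),("cup_middle",(409,247),(196,269)),("cup_large",(377,252),(241,254))]:
    for c,f,uv in(("top",fT,(u,v)),("scene",fS,(u2,v2))):
        try:
            mm=best(c,n,*uv).astype(np.uint8);cn=max(cv2.findContours(mm,0,2)[0],key=len)
            (cx,cy),ax,_=cv2.fitEllipse(cn);print(n,c,np.round((cx,cy),1),np.round(ax,1),at(f,cx,cy,.06).round(4))
        except Exception as e: print(n,c,e)
CUP=[np.r_[ring(.036,.067)],np.r_[ring(.036,.067),ring(.026,.03)]]
mc=[(fT,best("top","cup_middle",409,247)),(fS,best("scene","cup_middle",196,269))]
g=at(fT,409.5,246,.06)
def cm(x): return [np.r_[ring(.036,.067),ring(x[2],.03)]+np.array([x[0],x[1],0])]
x,i=fit(mc,cm,[g[0],g[1],.028],[.01,.01,.004]);print("cupM",x.round(4),np.round(i,3))
for n,u,v,z in[("jar",308,168,.12),("dish",304,209,.02),("jar_ring",351,186,.01),("onggi",235,166,.1),("stone",199,323,.02)]: print(n,at(fT,u,v,z).round(3))
# rack corners/divider from top crop px
for nm,px,z in[("TL",(500,250),.03),("TR",(745,223),.03),("BL",(513,368),.03),("BR",(760,345),.03),("divL",(530,343),.135),("divR",(768,313),.135)]:
    print(nm,at(fT,px[0]/2.35+140,px[1]/2.35+130,z).round(3))
for nm,px in[("restTL",(166,205)),("restTR",(228,182)),("restBR",(274,296)),("restBL",(213,321))]: print(nm,at(fT,px[0]/2.35+140,px[1]/2.35+130,.015).round(3))
E
```

```text
guess [0.54037964 0.26437323 0.02      ]
press fit rest pose [0.5549 0.2685 0.4103] [0.881 0.887]
press origin [0.6008 0.2885 0.032 ] axis [-0.794 -0.345  0.5  ] top [0.4975 0.2436 0.097 ]
 single 0 [0.5528 0.2679 0.4158] [0.915]
 single 1 [0.5577 0.269  0.4119] [0.924]
cup_small top [441.6 244.3] [19.1 20.2] [ 0.5239 -0.3332  0.06  ]
cup_small scene [153.1 282.7] [24.  26.8] [ 0.5349 -0.3314  0.06  ]
cup_middle top [408.7 246.7] [23.9 25.1] [ 0.5166 -0.2391  0.06  ]
cup_middle scene min() iterable argument is empty
cup_large top [375.6 250.7] [29.7 30.3] [ 0.5052 -0.1448  0.06  ]
cup_large scene [240.5 254.2] [36.6 38.8] [ 0.5078 -0.1444  0.06  ]Traceback (most recent call last):
  File "<stdin>", line 25, in <module>
  File "h.py", line 40, in best
    return min(masks_of(c,n),key=lambda r:abs((r["extent"][0]+r["extent"][2])/2-u)+abs((r["extent"][1]+r["extent"][3])/2-v))["pixels"]
           ~~~^^^^^^^^^^^^^^^^^^^^^^^^^^^^^^^^^^^^^^^^^^^^^^^^^^^^^^^^^^^^^^^^^^^^^^^^^^^^^^^^^^^^^^^^^^^^^^^^^^^^^^^^^^^^^^
ValueError: min() iterable argument is empty
```

```bash
cat >> h.py <<'E'
def bestr(c,n,u,v,tries=5):
    for _ in range(tries):
        f=grab_frame(c)
        try:
            m=best(c,n,u,v);ys,xs=np.nonzero(m)
            if abs(xs.mean()-u)+abs(ys.mean()-v)<15: return f,m
        except ValueError: pass
    return None
E
python3 - <<'E'
from h import *
fT=grab_frame("top")
V={n:[r for r in(bestr("top",n,*a),bestr("scene",n,*b)) if r] for n,a,b in[("cup_small",(442,245),(153,282)),("cup_middle",(409,247),(196,269)),("cup_large",(377,252),(241,254))]}
for n in V:
    r0={"cup_small":.028,"cup_middle":.036,"cup_large":.044}[n]
    g=at(fT,*{"cup_small":(442,245),"cup_middle":(409,247),"cup_large":(377,252)}[n],.06)
    cm=lambda x:[np.r_[ring(x[2],x[4]),ring(x[3],.03)]+np.array([x[0],x[1],0])]
    x,i=fit(V[n],cm,[g[0],g[1],r0,.7*r0,.067],[.01,.01,.004,.004,.004]);print(n,x.round(4),np.round(i,3),len(V[n]))
    for v in V[n]:
        cf=lambda x:[np.r_[ring(.036,.067),ring(.026,.03)]+np.array([x[0],x[1],0])]
        if n=="cup_middle": print(" single",fit([v],cf,g[:2],[.01,.01]))
for n,u,v,z in[("jar",308,168,.12),("dish",304,209,.02),("jar_ring",351,186,.01),("onggi",235,166,.1),("stone",199,323,.02)]: print(n,at(fT,u,v,z).round(3))
for nm,px,z in[("TL",(500,250),.03),("TR",(745,223),.03),("BL",(513,368),.03),("BR",(760,345),.03),("divL",(530,343),.135),("divR",(768,313),.135)]:
    print(nm,at(fT,px[0]/2.35+140,px[1]/2.35+130,z).round(3))
for nm,px in[("restTL",(166,205)),("restTR",(228,182)),("restBR",(274,296)),("restBL",(213,321))]: print(nm,at(fT,px[0]/2.35+140,px[1]/2.35+130,.015).round(3))
E
```

```text
cup_small [ 0.5241 -0.3342  0.0275  0.0192  0.0573] [0.935 0.942] 2
cup_middle [ 0.5145 -0.2396  0.0358  0.0261  0.0618] [0.954 0.949] 2
 single (array([ 0.51349335, -0.23930503]), [np.float64(0.9642082429501084)])
 single (array([ 0.51893173, -0.23868169]), [np.float64(0.909888698630137)])
cup_large [ 0.5044 -0.1445  0.0429  0.0329  0.0672] [0.958 0.954] 2
jar [0.729 0.047 0.12 ]
dish [0.633 0.06  0.02 ]
jar_ring [ 0.705 -0.08   0.01 ]
onggi [0.741 0.254 0.1  ]
stone [0.3   0.359 0.02 ]
TL [ 0.55  -0.082  0.03 ]
TR [ 0.585 -0.388  0.03 ]
BL [ 0.405 -0.097  0.03 ]
BR [ 0.433 -0.401  0.03 ]
divL [ 0.428 -0.108  0.135]
divR [ 0.463 -0.381  0.135]
restTL [0.609 0.336 0.015]
restTR [0.638 0.259 0.015]
restBR [0.494 0.198 0.015]
restBL [0.463 0.273 0.015]
```

```bash
cat >> h.py <<'E'
from scipy.spatial.transform import Slerp
def cur():
    s=get_state();return np.array(s["position"]),Ro.from_euler('xyz',s["ee_rot"])
def RT(yaw,pitch=0): # pitch deg: + tips tool z toward tool x (forward)
    return Ro.from_euler('xyz',[np.pi,0,yaw])*Ro.from_euler('y',pitch,degrees=True)
def rows(p1,R1,n,start=None):
    p,R=start or cur();sl=Slerp([0,1],Ro.concatenate([R,R1]));out=[]
    for k in range(n):
        Ra,Rb=sl(k/n),sl((k+1)/n);d=Ra.inv().apply((np.array(p1)-p)/n)*1000;w=np.degrees((Ra.inv()*Rb).as_rotvec())
        out.append({a:float(round(b,1)) for a,b in zip(("tx","ty","tz","rx","ry","rz"),[*d,*w])})
    print("n",n,"from",p.round(4)); [print(o) for o in ([out[0],out[-1]] if n>2 else out)]
    return out
def tcp(grasp,R,hp=.0188): return np.array(grasp)+R.apply([0,0,hp])
def show():
    s=get_state();print("t",round(s["clock"],2),"p",np.round(s["position"],4),"rot",np.round(s["ee_rot"],3),"q",np.round(s["joint_pos"],2),"F",np.round(s["ft_force"],1),"M",np.round(s["moment"],2),"w",round(s["gripper_width"],4))
E
python3 - <<'E'
from h import *
R=RT(.41,30);ax=np.array([-.794,-.345,.5]);o=np.array([.6008,.2885,.032])
g=o+.098*ax;T=tcp(g,R);pre=T-R.apply([0,0,.10]);print("grasp",g,"T",T,"pre",pre)
rows(pre+[0,0,.08],RT(.41),19)
show()
E
```

```text
grasp [0.522988 0.25469  0.081   ] T [0.53160894 0.25843693 0.06471872] pre [0.48575289 0.23850646 0.15132126]
n 19 from [ 0.2434 -0.6027  0.2147]
{'tx': 28.4, 'ty': -36.3, 'tz': -0.9, 'rx': 0.0, 'ry': -0.0, 'rz': -0.1}
{'tx': 29.3, 'ty': -35.6, 'tz': -0.9, 'rx': 0.0, 'ry': -0.0, 'rz': -0.1}
t 2.65 p [ 0.2434 -0.6027  0.2147] rot [ 3.142 -0.     0.384] q [-1.27  0.12  1.65  0.    1.37 -0.08] F [-0.3  0.1  0.4] M [ 0.01  0.01 -0.  ] w 0.0952
```

Request:
play_rows(
  targets=[
    {"tz":-30},
    {"tx":27,"ty":-36,"tz":-20},
    {"tx":28,"ty":-36,"tz":-20},
    {"tx":28,"ty":-36},
    {"tx":28,"ty":-36},
    {"tx":28,"ty":-36},
    {"tx":28,"ty":-36},
    {"tx":28,"ty":-36},
    {"tx":28,"ty":-36},
    {"tx":28,"ty":-36},
    {"tx":28,"ty":-36},
    {"tx":28,"ty":-36},
  ],
  gripper=1,
  force=50,
)

```text
invalid input
```

Request:
play_rows(
  targets=[
    {"tx":28,"ty":-36},
    {"tx":28,"ty":-36},
    {"tx":28,"ty":-36},
    {"tx":28,"ty":-36},
    {"tx":28,"ty":-36},
    {"tx":28,"ty":-36},
    {"tx":28,"ty":-36},
    {},
  ],
)

```text
invalid input
```

Run:
```python
from h import *
show();R=RT(.41,30)
rows([.486,.2385,.151],R,6)
```

```text
t 2.65 p [ 0.2434 -0.6027  0.2147] rot [ 3.142 -0.     0.384] q [-1.27  0.12  1.65  0.    1.37 -0.08] F [-0.3  0.1  0.4] M [ 0.01  0.01 -0.  ] w 0.0952
n 6 from [ 0.2434 -0.6027  0.2147]
{'tx': 90.0, 'ty': -114.9, 'tz': 10.6, 'rx': 0.1, 'ry': 5.0, 'rz': -0.2}
{'tx': 79.3, 'ty': -112.9, 'tz': 48.8, 'rx': 0.1, 'ry': 5.0, 'rz': -0.2}
```

All keys seem to be needed in each row.

Request:
play_rows(
  targets=[
    {"tx":0,"ty":0,"tz":-30,"rx":0,"ry":0,"rz":0},
    {"tx":27,"ty":-36,"tz":-20,"rx":0,"ry":0,"rz":0},
    {"tx":28,"ty":-36,"tz":-20,"rx":0,"ry":0,"rz":0},
    {"tx":28,"ty":-36,"tz":0,"rx":0,"ry":0,"rz":0},
    {"tx":28,"ty":-36,"tz":0,"rx":0,"ry":0,"rz":0},
    {"tx":28,"ty":-36,"tz":0,"rx":0,"ry":0,"rz":0},
    {"tx":28,"ty":-36,"tz":0,"rx":0,"ry":0,"rz":0},
    {"tx":28,"ty":-36,"tz":0,"rx":0,"ry":0,"rz":0},
    {"tx":28,"ty":-36,"tz":0,"rx":0,"ry":0,"rz":0},
    {"tx":28,"ty":-36,"tz":0,"rx":0,"ry":0,"rz":0},
    {"tx":28,"ty":-36,"tz":0,"rx":0,"ry":0,"rz":0},
    {"tx":28,"ty":-36,"tz":0,"rx":0,"ry":0,"rz":0},
  ],
  gripper=1,
  force=50,
)

```text
clock: 4.15
position: [0.3832, -0.1087, 0.2886]
ee_rot: [3.137, -0.005, 0.376]
ft_force: [0.9, -0.6, 0.2]
gripper_width: 0.0953
```

Run:
```python
from h import *
show()
rows([.486,.2385,.24],RT(.41),9)
```

```text
t 4.15 p [ 0.3832 -0.1087  0.2886] rot [ 3.137 -0.005  0.376] q [-0.41 -0.51  2.07  0.    1.57  0.78] F [ 0.9 -0.6  0.2] M [ 0.   -0.01 -0.  ] w 0.0953
n 9 from [ 0.3832 -0.1087  0.2886]
{'tx': 24.8, 'ty': -31.7, 'tz': 5.4, 'rx': 0.0, 'ry': -0.0, 'rz': -0.2}
{'tx': 25.7, 'ty': -30.9, 'tz': 5.4, 'rx': 0.0, 'ry': -0.0, 'rz': -0.2}
```

Request:
play_rows(
  targets=[
    {"tx":25,"ty":-32,"tz":5,"rx":0,"ry":0,"rz":0},
    {"tx":25,"ty":-32,"tz":5,"rx":0,"ry":0,"rz":0},
    {"tx":25,"ty":-32,"tz":5,"rx":0,"ry":0,"rz":0},
    {"tx":25,"ty":-32,"tz":5,"rx":0,"ry":0,"rz":0},
    {"tx":25,"ty":-32,"tz":5,"rx":0,"ry":0,"rz":0},
    {"tx":25,"ty":-32,"tz":5,"rx":0,"ry":0,"rz":-0.5},
    {"tx":25,"ty":-32,"tz":5,"rx":0,"ry":0,"rz":-0.5},
    {"tx":25,"ty":-32,"tz":5,"rx":0,"ry":0,"rz":-0.5},
    {"tx":25,"ty":-32,"tz":5,"rx":0,"ry":0,"rz":-0.5},
    {"tx":20,"ty":-20,"tz":0,"rx":0,"ry":0,"rz":0},
  ],
)

```text
clock: 5.4
position: [0.4968, 0.2837, 0.2449]
ee_rot: [3.132, -0.012, 0.416]
ft_force: [-1.0, -0.1, 0.5]
gripper_width: 0.0947
```

Run:
```python
from h import *
show();R=RT(.41,30)
o=rows([.486,.2385,.151],R,6);print(o)
```

```text
t 5.4 p [0.4968 0.2837 0.2449] rot [ 3.132 -0.012  0.416] q [ 0.43 -0.07  1.8  -0.01  1.4   1.59] F [-1.  -0.1  0.5] M [ 0.02  0.   -0.05] w 0.0947
n 6 from [0.4968 0.2837 0.2449]
{'tx': -4.9, 'ty': 6.0, 'tz': 15.6, 'rx': 0.1, 'ry': 4.9, 'rz': 0.1}
{'tx': -10.9, 'ty': 6.2, 'tz': 12.2, 'rx': 0.1, 'ry': 4.9, 'rz': 0.1}
[{'tx': -4.9, 'ty': 6.0, 'tz': 15.6, 'rx': 0.1, 'ry': 4.9, 'rz': 0.1}, {'tx': -6.2, 'ty': 6.0, 'tz': 15.2, 'rx': 0.1, 'ry': 4.9, 'rz': 0.1}, {'tx': -7.4, 'ty': 6.1, 'tz': 14.6, 'rx': 0.1, 'ry': 4.9, 'rz': 0.1}, {'tx': -8.7, 'ty': 6.1, 'tz': 13.9, 'rx': 0.1, 'ry': 4.9, 'rz': 0.1}, {'tx': -9.8, 'ty': 6.1, 'tz': 13.1, 'rx': 0.1, 'ry': 4.9, 'rz': 0.1}, {'tx': -10.9, 'ty': 6.2, 'tz': 12.2, 'rx': 0.1, 'ry': 4.9, 'rz': 0.1}]
```

Request:
play_rows(
  targets=[
    {"tx":-5,"ty":6,"tz":10,"rx":0,"ry":5,"rz":0},
    {"tx":-7,"ty":6,"tz":12,"rx":0,"ry":5,"rz":0},
    {"tx":-9,"ty":6,"tz":14,"rx":0,"ry":5,"rz":0},
    {"tx":-10,"ty":6,"tz":14,"rx":0,"ry":5,"rz":0},
    {"tx":-11,"ty":6,"tz":14,"rx":0,"ry":5,"rz":0},
    {"tx":-11,"ty":6,"tz":14,"rx":0,"ry":5,"rz":0},
    {"tx":0,"ty":0,"tz":0,"rx":0,"ry":0,"rz":0},
  ],
)

```text
clock: 6.28
position: [0.483, 0.2389, 0.1527]
ee_rot: [3.131, -0.55, 0.426]
ft_force: [0.7, 0.0, 0.4]
gripper_width: 0.0953
```

Run:
```python
from h import *
show();R=RT(.41,30)
rows([.486,.2385,.151],R,1);rows([.5316,.2584,.0647],R,5)
for c,(x0,y0) in(("top",(180,190)),("scene",(360,150))):
    f=grab_frame(c);cv2.imwrite(f"pics/{c}1.png",f["img"])
a=[cv2.resize(cv2.imread(f"pics/{c}1.png")[y:y+110,x:x+130],None,fx=3,fy=3,interpolation=2) for c,x,y in(("top",175,170),("scene",355,160))]
cv2.imwrite("pics/c.png",np.hstack(a))
```

```text
t 6.28 p [0.483  0.2389 0.1527] rot [ 3.131 -0.55   0.426] q [ 0.34 -0.42  2.31  0.05  0.7   1.46] F [0.7 0.  0.4] M [-0.07  0.23  0.01] w 0.0953
n 1 from [0.483  0.2389 0.1527]
{'tx': 1.2, 'ty': 1.6, 'tz': 2.8, 'rx': 0.2, 'ry': -1.5, 'rz': 0.8}
n 5 from [0.483  0.2389 0.1527]
{'tx': -0.3, 'ty': 0.2, 'tz': 20.5, 'rx': 0.0, 'ry': -0.3, 'rz': 0.2}
{'tx': 0.1, 'ty': 0.3, 'tz': 20.5, 'rx': 0.0, 'ry': -0.3, 'rz': 0.2}
```

View pics/c.png

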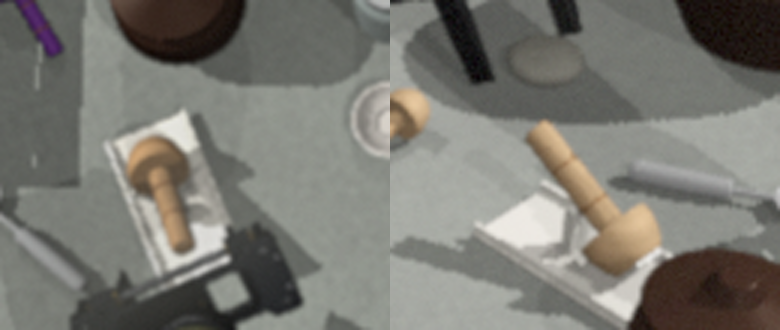

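The crops show the handle end (180,245) lying centred between the two finger tips (120,285 and 240,240), so I advance along the tool axis.

Request:
play_rows(
  targets=[
    {"tx":0,"ty":0,"tz":20,"rx":0,"ry":0,"rz":0},
    {"tx":0,"ty":0,"tz":20,"rx":0,"ry":0,"rz":0},
    {"tx":0,"ty":0,"tz":20,"rx":0,"ry":0,"rz":0},
    {"tx":0,"ty":0,"tz":20,"rx":0,"ry":-0.5,"rz":0},
    {"tx":0,"ty":0,"tz":20,"rx":0,"ry":-0.5,"rz":0},
    {"tx":0,"ty":0,"tz":0,"rx":0,"ry":0,"rz":0},
  ],
)

```text
clock: 7.12
position: [0.5501, 0.269, 0.0879]
ee_rot: [3.129, -0.558, 0.429]
ft_force: [0.1, 0.2, 0.2]
gripper_width: 0.0955
```

Run:
```python
from h import *
show();R=RT(.41,30)
rows([.5316,.2584,.0647],R,1)
f=grab_frame("top");g=grab_frame("scene");x=[cv2.resize(h["img"][y:y+90,x:x+110],None,fx=3.6,fy=3.6,interpolation=2) for h,x,y in((f,185,190),(g,365,160))]
cv2.imwrite("pics/d.png",np.hstack(x))
```

```text
t 7.12 p [0.5501 0.269  0.0879] rot [ 3.129 -0.558  0.429] q [ 0.35 -0.13  2.21  0.06  0.5   1.46] F [0.1 0.2 0.2] M [-0.11  0.24 -0.  ] w 0.0955
n 1 from [0.5501 0.269  0.0879]
{'tx': -30.3, 'ty': 1.8, 'tz': 8.4, 'rx': 0.2, 'ry': -2.0, 'rz': 0.9}
```

View pics/d.png

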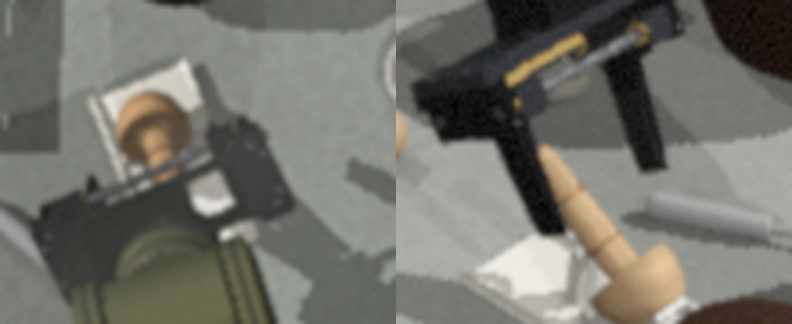

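The scene crop shows the fingers straddling the handle but sitting about 30 mm too far forward and high, and the pose readout agrees. I correct that now.

Request:
play_rows(
  targets=[
    {"tx":-10,"ty":0,"tz":0,"rx":0,"ry":-0.5,"rz":0.3},
    {"tx":-10,"ty":1,"tz":2,"rx":0,"ry":-0.5,"rz":0.3},
    {"tx":-10,"ty":1,"tz":5,"rx":0,"ry":-0.5,"rz":0.3},
    {"tx":0,"ty":0,"tz":0,"rx":0,"ry":0,"rz":0},
    {"tx":0,"ty":0,"tz":0,"rx":0,"ry":0,"rz":0},
  ],
)

```text
clock: 7.85
position: [0.5299, 0.2575, 0.0687]
ee_rot: [3.139, -0.536, 0.409]
ft_force: [0.5, -0.3, 0.0]
gripper_width: 0.095
```

Run:
```python
from h import *
show();R=RT(.41,30)
rows([.5316,.2584,.0647],R,1)
```

```text
t 7.85 p [0.5299 0.2575 0.0687] rot [ 3.139 -0.536  0.409] q [ 0.35 -0.15  2.26  0.06  0.5   1.46] F [ 0.5 -0.3  0. ] M [-0.11  0.26  0.05] w 0.095
n 1 from [0.5299 0.2575 0.0687]
{'tx': -0.3, 'ty': -0.2, 'tz': 4.4, 'rx': 0.2, 'ry': -0.7, 'rz': -0.0}
```

Request:
play_rows(
  targets=[
    {"tx":0,"ty":0,"tz":4,"rx":0,"ry":0,"rz":0},
    {"tx":0,"ty":0,"tz":0,"rx":0,"ry":0,"rz":0},
  ],
)

```text
clock: 8.1
position: [0.5322, 0.2584, 0.0653]
ee_rot: [3.139, -0.536, 0.409]
ft_force: [-0.1, -0.0, 0.5]
gripper_width: 0.0953
```

Request:
play_rows(
  targets=[
    {"tx":0,"ty":0,"tz":0,"rx":0,"ry":0,"rz":0},
    {"tx":0,"ty":0,"tz":0,"rx":0,"ry":0,"rz":0},
    {"tx":0,"ty":0,"tz":0,"rx":0,"ry":0,"rz":0},
    {"tx":0,"ty":0,"tz":0,"rx":0,"ry":0,"rz":0},
    {"tx":0,"ty":0,"tz":0,"rx":0,"ry":0,"rz":0},
    {"tx":0,"ty":0,"tz":0,"rx":0,"ry":0,"rz":0},
    {"tx":0,"ty":0,"tz":0,"rx":0,"ry":0,"rz":0},
    {"tx":0,"ty":0,"tz":0,"rx":0,"ry":0,"rz":0},
  ],
  gripper=0,
  force=20,
)

```text
clock: 9.1
position: [0.5325, 0.2586, 0.0657]
ee_rot: [3.139, -0.537, 0.409]
ft_force: [0.3, -0.3, -0.6]
gripper_width: 0.0237
```

Run:
```python
from h import *
show();p,R=cur()
a=np.array([-.794,-.345,.5]);o=np.array([.6008,.2885,.032]);g=p-R.apply([0,0,.0188]);print("g",g,"along handle",(g-o)@a, "off", R.inv().apply((o-g)+a*((g-o)@a)))
rows(p+[0,0,.11],R,8)
```

```text
t 9.1 p [0.5325 0.2586 0.0657] rot [ 3.139 -0.537  0.409] q [ 0.35 -0.14  2.26  0.06  0.49  1.46] F [ 0.3 -0.3 -0.6] M [-0.11  0.27 -0.02] w 0.0237
g [0.52368607 0.2548094  0.08184169] along handle 0.09777256661205945 off [-0.00091065 -0.00017013  0.00056926]
n 8 from [0.5325 0.2586 0.0657]
{'tx': 7.0, 'ty': 0.0, 'tz': -11.8, 'rx': 0.0, 'ry': 0.0, 'rz': 0.0}
{'tx': 7.0, 'ty': 0.0, 'tz': -11.8, 'rx': 0.0, 'ry': 0.0, 'rz': 0.0}
```

Request:
play_rows(
  targets=[
    {"tx":0,"ty":0,"tz":0,"rx":0,"ry":0,"rz":0},
    {"tx":0,"ty":0,"tz":0,"rx":0,"ry":0,"rz":0},
    {"tx":5,"ty":0,"tz":-9,"rx":0,"ry":0,"rz":0},
    {"tx":7,"ty":0,"tz":-12,"rx":0,"ry":0,"rz":0},
    {"tx":7,"ty":0,"tz":-12,"rx":0,"ry":0,"rz":0},
    {"tx":7,"ty":0,"tz":-12,"rx":0,"ry":0,"rz":0},
    {"tx":7,"ty":0,"tz":-12,"rx":0,"ry":0,"rz":0},
    {"tx":7,"ty":0,"tz":-12,"rx":0,"ry":0,"rz":0},
    {"tx":7,"ty":0,"tz":-12,"rx":0,"ry":0,"rz":0},
    {"tx":7,"ty":0,"tz":-12,"rx":0,"ry":0,"rz":0},
    {"tx":0,"ty":0,"tz":0,"rx":0,"ry":0,"rz":0},
  ],
  gripper=0,
  force=55,
)

```text
clock: 10.48
position: [0.5306, 0.2581, 0.181]
ee_rot: [3.139, -0.535, 0.41]
ft_force: [0.4, 0.3, -3.0]
gripper_width: 0.0234
```

```bash
cat >> h.py <<'E'
def pressfit(o,a,wts=1):
    """fit press pose (origin + axis) to both views near guess"""
    def mod(x):
        z=np.array(x[3:6])/np.linalg.norm(x[3:6]);R=Ro.align_vectors([z],[[0,0,1]])[0].as_matrix();return tf(PRESS,R,np.array(x[:3]))
    c=np.array(o)+.05*np.array(a);V=[]
    for n in("top","scene"):
        f=grab_frame(n);u,v=proj(f,c)[0]
        r=bestr(n,"press",u,v,3)
        if r: V.append(r)
        else: print("no mask",n)
    # axis by 2 params about guess
    a=np.array(a)/np.linalg.norm(a);e=np.linalg.svd(a[None])[2][1:]
    m2=lambda x:mod([*x[:3],*(a+x[3]*e[0]+x[4]*e[1])])
    x,i=fit(V,m2,[*o,0,0],[.008,.008,.008,.1,.1]);z=a+x[3]*e[0]+x[4]*e[1];z/=np.linalg.norm(z)
    print("press o",x[:3].round(4),"axis",z.round(3),"iou",np.round(i,3));return x[:3],z
E
python3 - <<'E'
from h import *
show();p,R=cur();g=p-R.apply([0,0,.0188]);a=np.array([-.794,-.345,.5])
pressfit(g-.098*a,a)
E
```

```text
t 10.47 p [0.5306 0.2581 0.181 ] rot [ 3.139 -0.535  0.41 ] q [ 0.35 -0.3   2.18  0.04  0.73  1.49] F [ 0.4  0.3 -3. ] M [-0.21  0.57 -0.03] w 0.0234
press o [0.5932 0.2884 0.1345] axis [-0.642 -0.334  0.69 ] iou [0.812 0.757]
```

Run:
```python
from h import *
R=RT(.1,-25);T=tcp([.49,.05,.18],R);print(T)
for o in rows(T,R,14): print(o)
```

```text
[0.48209447 0.0492068  0.16296141]
n 14 from [0.5291 0.2576 0.1774]
{'tx': -8.3, 'ty': 12.3, 'tz': -3.6, 'rx': -0.1, 'ry': -3.9, 'rz': 1.3}
{'tx': -4.5, 'ty': 14.4, 'tz': 2.7, 'rx': -0.1, 'ry': -3.9, 'rz': 1.3}
{'tx': -8.3, 'ty': 12.3, 'tz': -3.6, 'rx': -0.1, 'ry': -3.9, 'rz': 1.3}
{'tx': -8.2, 'ty': 12.5, 'tz': -3.1, 'rx': -0.1, 'ry': -3.9, 'rz': 1.3}
{'tx': -8.1, 'ty': 12.7, 'tz': -2.5, 'rx': -0.1, 'ry': -3.9, 'rz': 1.3}
{'tx': -8.0, 'ty': 12.9, 'tz': -1.9, 'rx': -0.1, 'ry': -3.9, 'rz': 1.3}
{'tx': -7.8, 'ty': 13.1, 'tz': -1.4, 'rx': -0.1, 'ry': -3.9, 'rz': 1.3}
{'tx': -7.6, 'ty': 13.3, 'tz': -0.8, 'rx': -0.1, 'ry': -3.9, 'rz': 1.3}
{'tx': -7.3, 'ty': 13.4, 'tz': -0.3, 'rx': -0.1, 'ry': -3.9, 'rz': 1.3}
{'tx': -7.0, 'ty': 13.6, 'tz': 0.2, 'rx': -0.1, 'ry': -3.9, 'rz': 1.3}
{'tx': -6.7, 'ty': 13.7, 'tz': 0.7, 'rx': -0.1, 'ry': -3.9, 'rz': 1.3}
{'tx': -6.3, 'ty': 13.9, 'tz': 1.1, 'rx': -0.1, 'ry': -3.9, 'rz': 1.3}
{'tx': -5.9, 'ty': 14.0, 'tz': 1.6, 'rx': -0.1, 'ry': -3.9, 'rz': 1.3}
{'tx': -5.4, 'ty': 14.2, 'tz': 2.0, 'rx': -0.1, 'ry': -3.9, 'rz': 1.3}
{'tx': -5.0, 'ty': 14.3, 'tz': 2.3, 'rx': -0.1, 'ry': -3.9, 'rz': 1.3}
{'tx': -4.5, 'ty': 14.4, 'tz': 2.7, 'rx': -0.1, 'ry': -3.9, 'rz': 1.3}
```

Request:
play_rows(
  targets=[
    {"tx":-8,"ty":12,"tz":-4,"rx":0,"ry":-4,"rz":1.3},
    {"tx":-8,"ty":12.5,"tz":-3,"rx":0,"ry":-4,"rz":1.3},
    {"tx":-8,"ty":12.5,"tz":-2.5,"rx":0,"ry":-4,"rz":1.3},
    {"tx":-8,"ty":13,"tz":-2,"rx":0,"ry":-4,"rz":1.3},
    {"tx":-8,"ty":13,"tz":-1.5,"rx":0,"ry":-4,"rz":1.3},
    {"tx":-7.5,"ty":13,"tz":-1,"rx":0,"ry":-4,"rz":1.3},
    {"tx":-7.5,"ty":13.5,"tz":0,"rx":0,"ry":-4,"rz":1.3},
    {"tx":-7,"ty":13.5,"tz":0,"rx":0,"ry":-4,"rz":1.3},
    {"tx":-6.5,"ty":14,"tz":0.5,"rx":0,"ry":-4,"rz":1.3},
    {"tx":-6,"ty":14,"tz":1,"rx":0,"ry":-4,"rz":1.3},
    {"tx":-6,"ty":14,"tz":1.5,"rx":0,"ry":-4,"rz":1.3},
    {"tx":-5,"ty":14,"tz":2,"rx":0,"ry":-4,"rz":1.3},
  ],
)

```text
clock: 12.28
position: [0.4881, 0.0746, 0.1603]
ee_rot: [-3.117, 0.342, 0.146]
ft_force: [-0.2, 0.1, -2.0]
gripper_width: 0.0234
```

Run:
```python
from h import *
show();p,R=cur();g=p-R.apply([0,0,.0188]);print("g",g,"tool z",R.apply([0,0,1]).round(3))
b=np.array([-.5,0,.86]); a=-R.apply([0,0,1])  # rough
R0=Ro.from_euler('xyz',[3.139,-.537,.409]);al=R0.inv().apply([-.794,-.345,.5]);a=R.apply(al);print("axis nominal",a.round(3))
pressfit(g-.098*a,a)
f=grab_frame("scene");u,v=proj(f,g)[0].astype(int);cv2.imwrite("pics/e.png",cv2.resize(f["img"][v-60:v+80,u-80:u+80],None,fx=4,fy=4,interpolation=2))
```

```text
t 12.28 p [0.4881 0.0746 0.1603] rot [-3.117  0.342  0.146] q [ 0.05  0.05  1.85 -0.01  1.58  1.48] F [-0.2  0.1 -2. ] M [ 0.03 -0.28 -0.01] w 0.0234
g [0.49439771 0.0750644  0.17801962] tool z [-0.335 -0.025 -0.942]
axis nominal [-0.162 -0.048  0.985]
no mask top
press o [0.4913 0.0867 0.0767] axis [ 0.332 -0.172  0.928] iou [0.835]
```

View pics/e.png

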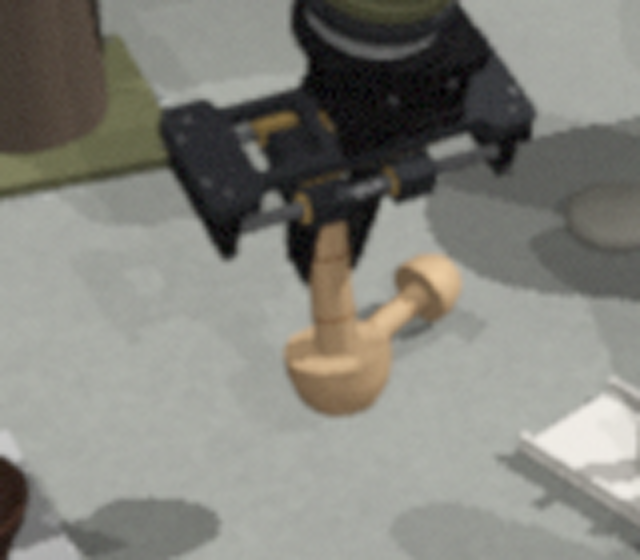

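```bash
cat >> h.py <<'E'
def tiltfit(s=.098,cams=("scene","top"),free_s=False):
    """press held: origin = g - s*axis; compare only the head part"""
    p,R=cur();g=p-R.apply([0,0,.0188]);V=[]
    for n in cams:
        f=grab_frame(n);u,v=proj(f,g-[0,0,.08])[0]
        r=bestr(n,"press",u,v,3)
        if r is None: print("no mask",n);continue
        V.append(r)
    def mod(x):
        a=np.array([x[0],x[1],1]);a/=np.linalg.norm(a);ss=x[2] if free_s else s
        Q=Ro.align_vectors([a],[[0,0,1]])[0].as_matrix()
        return tf([PRESS[0],np.r_[ring(.012,.034),ring(.012,ss-.03)]],Q,g-ss*a)
    x,i=fit(V,mod,[0,0,s][:3 if free_s else 2],[.1,.1,.005][:3 if free_s else 2])
    a=np.array([x[0],x[1],1]);a/=np.linalg.norm(a);print("tilt deg x,y",np.degrees(np.arctan(x[:2])).round(1),x.round(3),"o",(g-(x[2] if free_s else s)*a).round(4),"iou",np.round(i,3));return a
E
python3 - <<'E'
from h import *
tiltfit();tiltfit(free_s=True)
E
```

```text
no mask top
tilt deg x,y [-11.6  -2.5] [-0.206 -0.044] o [0.5136 0.08   0.0828] iou [0.817]
no mask top
tilt deg x,y [ 19.8 -11.1] [ 0.36  -0.196  0.157] o [0.4416 0.104  0.033 ] iou [0.874]
```

Run:
```python
from h import *
p,R=cur();a=np.array([-.18,-.045,1]);a/=np.linalg.norm(a)
Q=Ro.align_vectors([[0,0,1]],[a])[0];R1=Q*R;print("toolz",R1.apply([0,0,1]).round(3))
T=tcp([.495,.05,.112],R1);print(T)
for o in rows(T,R1,6): print(o)
```

```text
toolz [-0.496 -0.065 -0.866]
[0.48567984 0.04877282 0.09571907]
n 6 from [0.4876 0.0751 0.1608]
{'tx': 2.7, 'ty': 4.5, 'tz': 10.4, 'rx': -0.2, 'ry': -1.7, 'rz': 0.1}
{'tx': 4.3, 'ty': 4.4, 'tz': 10.0, 'rx': -0.2, 'ry': -1.7, 'rz': 0.1}
{'tx': 2.7, 'ty': 4.5, 'tz': 10.4, 'rx': -0.2, 'ry': -1.7, 'rz': 0.1}
{'tx': 3.0, 'ty': 4.5, 'tz': 10.4, 'rx': -0.2, 'ry': -1.7, 'rz': 0.1}
{'tx': 3.4, 'ty': 4.5, 'tz': 10.3, 'rx': -0.2, 'ry': -1.7, 'rz': 0.1}
{'tx': 3.7, 'ty': 4.4, 'tz': 10.2, 'rx': -0.2, 'ry': -1.7, 'rz': 0.1}
{'tx': 4.0, 'ty': 4.4, 'tz': 10.1, 'rx': -0.2, 'ry': -1.7, 'rz': 0.1}
{'tx': 4.3, 'ty': 4.4, 'tz': 10.0, 'rx': -0.2, 'ry': -1.7, 'rz': 0.1}
```

Request:
play_rows(
  targets=[
    {"tx":2.7,"ty":4.5,"tz":10,"rx":-0.2,"ry":-1.7,"rz":0},
    {"tx":3,"ty":4.5,"tz":10,"rx":-0.2,"ry":-1.7,"rz":0},
    {"tx":3.4,"ty":4.5,"tz":10,"rx":-0.2,"ry":-1.7,"rz":0},
    {"tx":3.7,"ty":4.5,"tz":10,"rx":-0.2,"ry":-1.7,"rz":0},
    {"tx":4,"ty":4.5,"tz":9,"rx":-0.2,"ry":-1.7,"rz":0},
    {"tx":4,"ty":4.5,"tz":8,"rx":-0.2,"ry":-1.7,"rz":0},
    {"tx":0,"ty":0,"tz":0,"rx":0,"ry":0,"rz":0},
  ],
)

```text
clock: 14.8
position: [0.4868, 0.0465, 0.0935]
ee_rot: [-3.138, 0.534, 0.15]
ft_force: [-0.2, 0.3, -1.9]
gripper_width: 0.0236
```

Run:
```python
from h import *
show();p,R=cur();print("g",(p-R.apply([0,0,.0188])).round(4),"tz",R.apply([0,0,1]).round(3),"down 2mm in tool",R.inv().apply([0,0,-2]).round(2))
tiltfit()
```

```text
t 14.8 p [0.4868 0.0465 0.0935] rot [-3.138  0.534  0.15 ] q [ 0.02  0.24  1.8  -0.06  1.63  1.46] F [-0.2  0.3 -1.9] M [ 0.09 -0.5  -0.  ] w 0.0236
g [0.4963 0.0479 0.1097] tz [-0.504 -0.072 -0.861] down 2mm in tool [1.02 0.01 1.72]
no mask top
tilt deg x,y [ 0.3 -0.6] [ 0.005 -0.01 ] o [0.4958 0.0488 0.0117] iou [0.95]
```

Request:
play_rows(
  targets=[
    {"tx":2,"ty":0,"tz":3.5,"rx":0,"ry":0,"rz":0},
    {"tx":2,"ty":0,"tz":3.5,"rx":0,"ry":0,"rz":0},
    {"tx":0,"ty":0,"tz":0,"rx":0,"ry":0,"rz":0},
  ],
)

```text
clock: 15.68
position: [0.4871, 0.0468, 0.0867]
ee_rot: [-3.138, 0.53, 0.15]
ft_force: [-0.2, 0.2, -1.0]
gripper_width: 0.0233
```

Request:
play_rows(
  targets=[
    {"tx":1,"ty":0,"tz":1.7,"rx":0,"ry":0,"rz":0},
    {"tx":0,"ty":0,"tz":0,"rx":0,"ry":0,"rz":0},
  ],
)

```text
clock: 15.92
position: [0.4871, 0.0468, 0.0845]
ee_rot: [-3.138, 0.531, 0.15]
ft_force: [-0.1, -0.2, -1.9]
gripper_width: 0.0231
```

Request:
play_rows(
  targets=[
    {"tx":0.5,"ty":0,"tz":0.9,"rx":0,"ry":0,"rz":0},
    {"tx":0,"ty":0,"tz":0,"rx":0,"ry":0,"rz":0},
  ],
)

```text
clock: 16.18
position: [0.4871, 0.0468, 0.0834]
ee_rot: [-3.138, 0.53, 0.15]
ft_force: [-0.4, -0.5, -2.5]
gripper_width: 0.0232
```

Request:
play_rows(
  targets=[
    {"tx":0.5,"ty":0,"tz":0.9,"rx":0,"ry":0,"rz":0},
    {"tx":0,"ty":0,"tz":0,"rx":0,"ry":0,"rz":0},
  ],
)

```text
clock: 16.42
position: [0.4873, 0.0468, 0.0829]
ee_rot: [-3.138, 0.53, 0.15]
ft_force: [0.3, -0.7, -1.6]
gripper_width: 0.0232
```

Request:
play_rows(
  targets=[
    {"tx":0.5,"ty":0,"tz":0.9,"rx":0,"ry":0,"rz":0},
    {"tx":0,"ty":0,"tz":0,"rx":0,"ry":0,"rz":0},
  ],
)

```text
clock: 16.68
position: [0.4874, 0.0469, 0.0828]
ee_rot: [-3.138, 0.531, 0.15]
ft_force: [-0.6, 0.6, -1.4]
gripper_width: 0.0234
```

Request:
play_rows(
  targets=[
    {"tx":1,"ty":0,"tz":1.7,"rx":0,"ry":0,"rz":0},
    {"tx":0,"ty":0,"tz":0,"rx":0,"ry":0,"rz":0},
  ],
)

```text
clock: 16.92
position: [0.4876, 0.0469, 0.0829]
ee_rot: [-3.139, 0.532, 0.15]
ft_force: [-0.4, 0.5, -1.3]
gripper_width: 0.0232
```

Request:
play_rows(
  targets=[
    {"tx":1,"ty":0,"tz":1.7,"rx":0,"ry":0,"rz":0},
    {"tx":0.5,"ty":0,"tz":1,"rx":0,"ry":0,"rz":0},
  ],
)

```text
clock: 17.18
position: [0.4878, 0.0469, 0.0828]
ee_rot: [-3.139, 0.533, 0.15]
ft_force: [-1.2, 1.1, 6.2]
gripper_width: 0.0235
```

Request:
play_rows(
  targets=[
    {"tx":0,"ty":0,"tz":0,"rx":0,"ry":0,"rz":0},
    {"tx":0,"ty":0,"tz":0,"rx":0,"ry":0,"rz":0},
    {"tx":0,"ty":0,"tz":0,"rx":0,"ry":0,"rz":0},
    {"tx":0,"ty":0,"tz":0,"rx":0,"ry":0,"rz":0},
    {"tx":0,"ty":0,"tz":0,"rx":0,"ry":0,"rz":0},
    {"tx":0,"ty":0,"tz":0,"rx":0,"ry":0,"rz":0},
  ],
  gripper=0.7,
)

```text
clock: 17.92
position: [0.4878, 0.0468, 0.0814]
ee_rot: [-3.139, 0.532, 0.15]
ft_force: [0.1, -0.4, -0.1]
gripper_width: 0.0663
```

Run:
```python
from h import *
show();p,R=cur();g=p-R.apply([0,0,.0188]);print("g",g)
f=grab_frame("scene");u,v=proj(f,g)[0].astype(int);cv2.imwrite("pics/f.png",cv2.resize(f["img"][v-60:v+80,u-80:u+80],None,fx=4,fy=4,interpolation=2))
a=tiltfit(s=.0985)
print("back out 70mm rows");
```

```text
t 17.93 p [0.4878 0.0468 0.0814] rot [-3.139  0.532  0.15 ] q [ 0.02  0.26  1.8  -0.06  1.61  1.46] F [ 0.1 -0.4 -0.1] M [ 0.14 -0.26  0.04] w 0.0663
g [0.497286   0.0481744  0.09755744]
no mask top
tilt deg x,y [ 2.2 -0.3] [ 0.038 -0.005] o [ 0.4936  0.0486 -0.0009] iou [0.844]
back out 70mm rows
```

View pics/f.png

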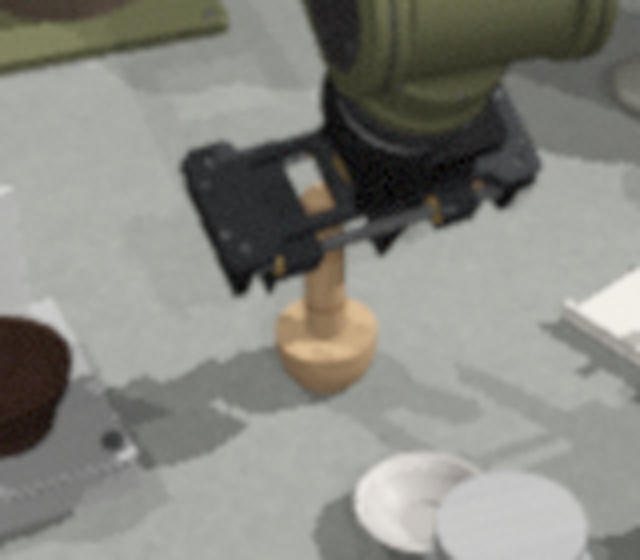

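The press stands on its head on the bare counter at crop (325,340), with the fingers open. I back out along the tool axis.

Request:
play_rows(
  targets=[
    {"tx":0,"ty":0,"tz":0,"rx":0,"ry":0,"rz":0},
    {"tx":0,"ty":0,"tz":0,"rx":0,"ry":0,"rz":0},
    {"tx":0,"ty":0,"tz":-10,"rx":0,"ry":0,"rz":0},
    {"tx":0,"ty":0,"tz":-15,"rx":0,"ry":0,"rz":0},
    {"tx":0,"ty":0,"tz":-20,"rx":0,"ry":0,"rz":0},
    {"tx":0,"ty":0,"tz":-25,"rx":0,"ry":0,"rz":0},
    {"tx":0,"ty":0,"tz":-25,"rx":0,"ry":0,"rz":0},
    {"tx":-5,"ty":0,"tz":-25,"rx":0,"ry":0,"rz":0},
    {"tx":-10,"ty":0,"tz":-25,"rx":0,"ry":0,"rz":0},
    {"tx":0,"ty":0,"tz":0,"rx":0,"ry":0,"rz":0},
  ],
  gripper=1,
)

```text
clock: 19.73
position: [0.5552, 0.0563, 0.2269]
ee_rot: [-3.14, 0.523, 0.149]
ft_force: [0.3, -0.3, -0.6]
gripper_width: 0.0952
```

Run:
```python
from h import *
show()
o,a=pressfit([.495,.048,0],[0.01,0,1])
R=RT(.1,0);T=tcp([o[0],o[1],.22],R);print("T",T)
for r in rows(T,R,7): print(r)
```

```text
t 19.73 p [0.5552 0.0563 0.2269] rot [-3.14   0.523  0.149] q [ 0.03  0.26  1.54 -0.06  1.86  1.45] F [ 0.3 -0.3 -0.6] M [ 0.08 -0.3   0.03] w 0.0952
no mask top
press o [ 0.4958  0.0484 -0.0007] axis [ 0.015 -0.002  1.   ] iou [0.969]
T [0.49576426 0.04844365 0.2012    ]
n 7 from [0.5526 0.0562 0.2227]
{'tx': -5.5, 'ty': -0.1, 'tz': 6.8, 'rx': 0.1, 'ry': 4.3, 'rz': 0.4}
{'tx': -7.9, 'ty': 0.2, 'tz': 3.7, 'rx': 0.1, 'ry': 4.3, 'rz': 0.4}
{'tx': -5.5, 'ty': -0.1, 'tz': 6.8, 'rx': 0.1, 'ry': 4.3, 'rz': 0.4}
{'tx': -6.0, 'ty': -0.1, 'tz': 6.4, 'rx': 0.1, 'ry': 4.3, 'rz': 0.4}
{'tx': -6.5, 'ty': 0.0, 'tz': 5.9, 'rx': 0.1, 'ry': 4.3, 'rz': 0.4}
{'tx': -6.9, 'ty': 0.1, 'tz': 5.4, 'rx': 0.1, 'ry': 4.3, 'rz': 0.4}
{'tx': -7.3, 'ty': 0.1, 'tz': 4.8, 'rx': 0.1, 'ry': 4.3, 'rz': 0.4}
{'tx': -7.6, 'ty': 0.2, 'tz': 4.3, 'rx': 0.1, 'ry': 4.3, 'rz': 0.4}
{'tx': -7.9, 'ty': 0.2, 'tz': 3.7, 'rx': 0.1, 'ry': 4.3, 'rz': 0.4}
```

Request:
play_rows(
  targets=[
    {"tx":-5.5,"ty":0,"tz":4,"rx":0,"ry":4.3,"rz":0.4},
    {"tx":-6,"ty":0,"tz":4,"rx":0,"ry":4.3,"rz":0.4},
    {"tx":-6.5,"ty":0,"tz":4,"rx":0,"ry":4.3,"rz":0.4},
    {"tx":-7,"ty":0,"tz":4,"rx":0,"ry":4.3,"rz":0.4},
    {"tx":-7.5,"ty":0,"tz":4,"rx":0,"ry":4.3,"rz":0.4},
    {"tx":-8,"ty":0,"tz":4,"rx":0,"ry":4.3,"rz":0.4},
    {"tx":-8,"ty":0,"tz":4,"rx":0,"ry":4.3,"rz":0.4},
    {"tx":0,"ty":0,"tz":0,"rx":0,"ry":0,"rz":0},
  ],
)

```text
clock: 21.22
position: [0.4964, 0.0489, 0.2074]
ee_rot: [3.131, -0.009, 0.1]
ft_force: [0.0, -0.2, 0.1]
gripper_width: 0.0952
```

Run:
```python
from h import *
show()
R=RT(.1,0);T=tcp([.4958,.0484,.2],R);rows(T,R,2)
```

```text
t 21.23 p [0.4964 0.0489 0.2074] rot [ 3.131 -0.009  0.1  ] q [-0.   -0.22  1.99 -0.01  1.36  1.47] F [ 0.  -0.2  0.1] M [ 0.03  0.02 -0.01] w 0.0952
n 2 from [0.4964 0.0489 0.2074]
{'tx': -0.4, 'ty': 0.1, 'tz': 13.1, 'rx': 0.3, 'ry': -0.2, 'rz': 0.0}
{'tx': -0.4, 'ty': 0.1, 'tz': 13.1, 'rx': 0.3, 'ry': -0.2, 'rz': 0.0}
```

Request:
play_rows(
  targets=[
    {"tx":0,"ty":0,"tz":12,"rx":0.3,"ry":-0.3,"rz":0},
    {"tx":0,"ty":0,"tz":15,"rx":0.3,"ry":-0.2,"rz":0},
    {"tx":0,"ty":0,"tz":15,"rx":0,"ry":0,"rz":0},
    {"tx":0,"ty":0,"tz":12,"rx":0,"ry":0,"rz":0},
    {"tx":0,"ty":0,"tz":0,"rx":0,"ry":0,"rz":0},
  ],
)

```text
clock: 21.85
position: [0.4971, 0.0487, 0.1478]
ee_rot: [-3.14, 0.006, 0.1]
ft_force: [-0.2, 0.3, 1.0]
gripper_width: 0.0953
```

Run:
```python
from h import *
show()
R=RT(.1,0);T=tcp([.4958,.0484,.1],R);rows(T,R,6)
```

```text
t 21.85 p [0.4971 0.0487 0.1478] rot [-3.14   0.006  0.1  ] q [-0.01 -0.16  2.04  0.    1.26  1.46] F [-0.2  0.3  1. ] M [ 0.04  0.04 -0.05] w 0.0953
n 6 from [0.4971 0.0487 0.1478]
{'tx': -0.2, 'ty': 0.0, 'tz': 11.1, 'rx': -0.0, 'ry': 0.1, 'rz': 0.0}
{'tx': -0.2, 'ty': 0.0, 'tz': 11.1, 'rx': -0.0, 'ry': 0.1, 'rz': 0.0}
```

Request:
play_rows(
  targets=[
    {"tx":-0.3,"ty":0,"tz":11,"rx":0,"ry":0,"rz":0},
    {"tx":-0.3,"ty":0,"tz":11,"rx":0,"ry":0,"rz":0},
    {"tx":-0.3,"ty":0,"tz":11,"rx":0,"ry":0,"rz":0},
    {"tx":-0.3,"ty":0,"tz":11,"rx":0,"ry":0.1,"rz":0},
    {"tx":0,"ty":0,"tz":11,"rx":0,"ry":0.1,"rz":0},
    {"tx":0,"ty":0,"tz":10,"rx":0,"ry":0.1,"rz":0},
    {"tx":0,"ty":0,"tz":0,"rx":0,"ry":0,"rz":0},
  ],
)

```text
clock: 22.72
position: [0.4957, 0.0487, 0.0785]
ee_rot: [-3.14, 0.0, 0.1]
ft_force: [0.2, 0.2, -0.3]
gripper_width: 0.095
```

Run:
```python
from h import *
show()
R=RT(.1,0);T=tcp([.4958,.0484,.1],R);rows(T,R,1)
```

```text
t 22.73 p [0.4957 0.0487 0.0785] rot [-3.14  0.    0.1 ] q [-0.01 -0.09  2.1   0.    1.12  1.46] F [ 0.2  0.2 -0.3] M [0.03 0.02 0.02] w 0.095
n 1 from [0.4957 0.0487 0.0785]
{'tx': 0.1, 'ty': 0.3, 'tz': -2.7, 'rx': -0.1, 'ry': 0.0, 'rz': 0.0}
```

Request:
play_rows(
  targets=[
    {"tx":0,"ty":0,"tz":0,"rx":0,"ry":0,"rz":0},
    {"tx":0,"ty":0,"tz":0,"rx":0,"ry":0,"rz":0},
    {"tx":0,"ty":0,"tz":0,"rx":0,"ry":0,"rz":0},
    {"tx":0,"ty":0,"tz":0,"rx":0,"ry":0,"rz":0},
    {"tx":0,"ty":0,"tz":0,"rx":0,"ry":0,"rz":0},
    {"tx":0,"ty":0,"tz":0,"rx":0,"ry":0,"rz":0},
    {"tx":0,"ty":0,"tz":0,"rx":0,"ry":0,"rz":0},
  ],
  gripper=0,
  force=15,
)

```text
clock: 23.6
position: [0.4971, 0.0487, 0.0803]
ee_rot: [-3.141, -0.003, 0.101]
ft_force: [-0.5, -0.5, -0.2]
gripper_width: 0.0307
```

Request:
play_rows(
  targets=[
    {"tx":0,"ty":0,"tz":0,"rx":0,"ry":0,"rz":0},
    {"tx":0,"ty":0,"tz":0,"rx":0,"ry":0,"rz":0},
    {"tx":0,"ty":0,"tz":-10,"rx":0,"ry":0,"rz":0},
    {"tx":0,"ty":0,"tz":-18,"rx":0,"ry":0,"rz":0},
    {"tx":0,"ty":0,"tz":-20,"rx":0,"ry":0,"rz":0},
    {"tx":0,"ty":0,"tz":-20,"rx":0,"ry":0,"rz":0},
    {"tx":0,"ty":0,"tz":-20,"rx":0,"ry":0,"rz":0},
    {"tx":0,"ty":0,"tz":-20,"rx":0,"ry":0,"rz":0},
    {"tx":0,"ty":0,"tz":-15,"rx":0,"ry":0,"rz":0},
    {"tx":0,"ty":0,"tz":0,"rx":0,"ry":0,"rz":0},
  ],
  gripper=0,
  force=40,
)

```text
clock: 24.85
position: [0.4965, 0.0486, 0.2134]
ee_rot: [-3.141, -0.006, 0.101]
ft_force: [-0.2, -0.3, -2.6]
gripper_width: 0.0234
```

Run:
```python
from h import *
show();p,R=cur();print("g",(p-R.apply([0,0,.0188])).round(4))
tiltfit(s=.0985)
f=grab_frame("top")
V=[(f,best("top",n,*uv)) for n,uv in[("cup_middle",(409,247))]]
print(fit(V,lambda x:[np.r_[ring(.036,.067),ring(.026,.03)]+np.array([x[0],x[1],0])],[.514,-.239],[.01,.01]))
R1=RT(.104,0);T=tcp([.515,-.239,.24],R1);print(T)
for r in rows(T,R1,9): print(r)
```

```text
t 24.85 p [0.4965 0.0486 0.2134] rot [-3.141 -0.006  0.101] q [-0.01 -0.22  1.99  0.    1.37  1.46] F [-0.2 -0.3 -2.6] M [-0.03 -0.04  0.07] w 0.0234
g [0.4964 0.0486 0.2322]
tilt deg x,y [ 0.7 -0. ] [ 0.013 -0.   ] o [0.4951 0.0486 0.1337] iou [0.724 0.057]
(array([ 0.51404889, -0.23907199]), [np.float64(0.9096584649283878)])
[ 0.515  -0.239   0.2212]
n 9 from [0.4951 0.0486 0.2103]
{'tx': -1.0, 'ty': 32.0, 'tz': -1.2, 'rx': -0.0, 'ry': -0.0, 'rz': -0.0}
{'tx': -1.1, 'ty': 32.0, 'tz': -1.2, 'rx': -0.0, 'ry': -0.0, 'rz': -0.0}
{'tx': -1.0, 'ty': 32.0, 'tz': -1.2, 'rx': -0.0, 'ry': -0.0, 'rz': -0.0}
{'tx': -1.0, 'ty': 32.0, 'tz': -1.2, 'rx': -0.0, 'ry': -0.0, 'rz': -0.0}
{'tx': -1.0, 'ty': 32.0, 'tz': -1.2, 'rx': -0.0, 'ry': -0.0, 'rz': -0.0}
{'tx': -1.0, 'ty': 32.0, 'tz': -1.2, 'rx': -0.0, 'ry': -0.0, 'rz': -0.0}
{'tx': -1.1, 'ty': 32.0, 'tz': -1.2, 'rx': -0.0, 'ry': -0.0, 'rz': -0.0}
{'tx': -1.1, 'ty': 32.0, 'tz': -1.2, 'rx': -0.0, 'ry': -0.0, 'rz': -0.0}
{'tx': -1.1, 'ty': 32.0, 'tz': -1.2, 'rx': -0.0, 'ry': -0.0, 'rz': -0.0}
{'tx': -1.1, 'ty': 32.0, 'tz': -1.2, 'rx': -0.0, 'ry': -0.0, 'rz': -0.0}
{'tx': -1.1, 'ty': 32.0, 'tz': -1.2, 'rx': -0.0, 'ry': -0.0, 'rz': -0.0}
```

Request:
play_rows(
  targets=[
    {"tx":0,"ty":15,"tz":-4,"rx":0,"ry":0,"rz":0},
    {"tx":-1,"ty":28,"tz":-3,"rx":0,"ry":0,"rz":0},
    {"tx":-1,"ty":30,"tz":-2,"rx":0,"ry":0,"rz":0},
    {"tx":-1,"ty":30,"tz":0,"rx":0,"ry":0,"rz":0},
    {"tx":-1,"ty":30,"tz":0,"rx":0,"ry":0,"rz":0},
    {"tx":-1,"ty":30,"tz":0,"rx":0,"ry":0,"rz":0},
    {"tx":-1,"ty":30,"tz":0,"rx":0,"ry":0,"rz":0},
    {"tx":-1,"ty":28,"tz":0,"rx":0,"ry":0,"rz":0},
    {"tx":-1,"ty":24,"tz":0,"rx":0,"ry":0,"rz":0},
    {"tx":-1,"ty":15,"tz":0,"rx":0,"ry":0,"rz":0},
    {"tx":0,"ty":0,"tz":0,"rx":0,"ry":0,"rz":0},
  ],
)

```text
clock: 26.62
position: [0.5112, -0.2283, 0.2206]
ee_rot: [3.139, 0.0, 0.097]
ft_force: [0.3, 0.6, -2.3]
gripper_width: 0.0236
```

Run:
```python
from h import *
show();p,R=cur();print("g",(p-R.apply([0,0,.0188])).round(4))
R1=RT(.104,0);T=tcp([.515,-.239,.2],R1)
for r in rows(T,R1,4): print(r)
```

```text
t 26.62 p [ 0.5112 -0.2283  0.2206] rot [3.139 0.    0.097] q [-0.51 -0.08  1.85 -0.    1.37  0.96] F [ 0.3  0.6 -2.3] M [ 0.05  0.03 -0.01] w 0.0236
g [ 0.5112 -0.2283  0.2394]
n 4 from [ 0.5112 -0.2283  0.2206]
{'tx': 0.7, 'ty': 2.7, 'tz': 9.9, 'rx': 0.0, 'ry': 0.0, 'rz': -0.1}
{'tx': 0.7, 'ty': 2.7, 'tz': 9.9, 'rx': 0.0, 'ry': 0.0, 'rz': -0.1}
{'tx': 0.7, 'ty': 2.7, 'tz': 9.9, 'rx': 0.0, 'ry': 0.0, 'rz': -0.1}
{'tx': 0.7, 'ty': 2.7, 'tz': 9.9, 'rx': 0.0, 'ry': 0.0, 'rz': -0.1}
{'tx': 0.7, 'ty': 2.7, 'tz': 9.9, 'rx': 0.0, 'ry': 0.0, 'rz': -0.1}
{'tx': 0.7, 'ty': 2.7, 'tz': 9.9, 'rx': 0.0, 'ry': 0.0, 'rz': -0.1}
```

Request:
play_rows(
  targets=[
    {"tx":0.5,"ty":2,"tz":8,"rx":0,"ry":0,"rz":-0.1},
    {"tx":0.5,"ty":2,"tz":10,"rx":0,"ry":0,"rz":-0.1},
    {"tx":0.5,"ty":2,"tz":12,"rx":0,"ry":0,"rz":-0.1},
    {"tx":0.5,"ty":2,"tz":12,"rx":0,"ry":0,"rz":-0.1},
    {"tx":0.5,"ty":2,"tz":12,"rx":0,"ry":0,"rz":0},
    {"tx":0,"ty":0,"tz":8,"rx":0,"ry":0,"rz":0},
    {"tx":0,"ty":0,"tz":0,"rx":0,"ry":0,"rz":0},
    {"tx":0,"ty":0,"tz":0,"rx":0,"ry":0,"rz":0},
  ],
)

```text
clock: 27.62
position: [0.5144, -0.2359, 0.1527]
ee_rot: [-3.141, 0.002, 0.108]
ft_force: [0.3, -0.3, -1.8]
gripper_width: 0.0239
```

Run:
```python
from h import *
show();p,R=cur();g=p-R.apply([0,0,.0188]);print("g",g.round(4))
a=tiltfit(s=.0975,cams=("scene",))
f=grab_frame("scene");img=f["img"].copy()
r=masks_of("scene","cup_middle");print([(np.round(q["extent"]),round(q["confidence"],2)) for q in r])
B=np.array([.515,-.239,0]);k=5
u,v=proj(f,B+[0,0,.07])[0].astype(int);u0,v0=u-60,v-70
im=cv2.resize(img[v0:v0+110,u0:u0+120],None,fx=k,fy=k,interpolation=2)
for c,col in((ring(.036,.067)+B,(0,255,0)),(ring(.03,.034)+(g-[0,0,.0975]),(0,0,255)),(ring(.02,0)+(g-[0,0,.0975]),(0,0,255)),(ring(.031,.067)+B,(255,255,0))):
    cv2.polylines(im,[np.round((proj(f,c)-[u0,v0]+.5)*k).astype(np.int32)],True,col,1)
cv2.imwrite("pics/g.png",im)
```

```text
t 27.62 p [ 0.5144 -0.2359  0.1527] rot [-3.141e+00  2.000e-03  1.080e-01] q [-0.52 -0.01  1.9  -0.    1.26  0.94] F [ 0.3 -0.3 -1.8] M [ 0.04  0.02 -0.01] w 0.0239
g [ 0.5144 -0.2359  0.1715]
tilt deg x,y [-0.4 -1.9] [-0.007 -0.032] o [ 0.5151 -0.2328  0.0741] iou [0.69]
[(array([182., 256., 213., 285.]), 0.71), (array([183., 210., 210., 264.]), 0.22)]
```

View pics/g.png

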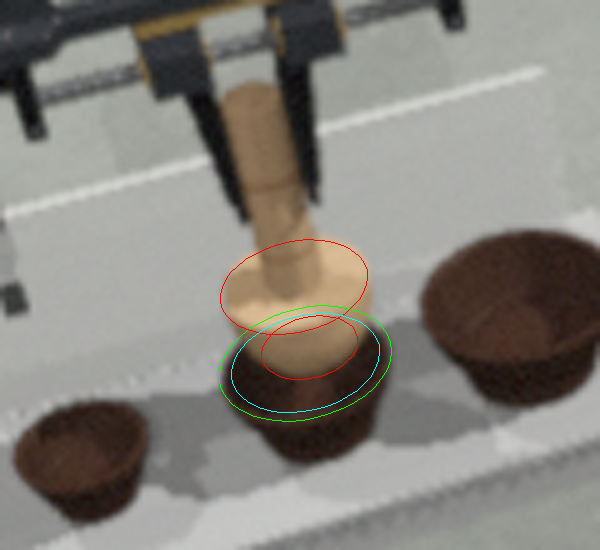

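The overlay shows the held head (red, lower ellipse around 310,350) over the middle cup (rim at 305,363). It needs about 3 mm towards -y. I correct that and descend while watching the forces.

Request:
play_rows(
  targets=[
    {"tx":0.6,"ty":3.4,"tz":0,"rx":0,"ry":0,"rz":-0.2},
    {"tx":0,"ty":0,"tz":5,"rx":0,"ry":0,"rz":0},
    {"tx":0,"ty":0,"tz":5,"rx":0,"ry":0,"rz":0},
    {"tx":0,"ty":0,"tz":0,"rx":0,"ry":0,"rz":0},
    {"tx":0,"ty":0,"tz":0,"rx":0,"ry":0,"rz":0},
  ],
)

```text
clock: 28.6
position: [0.5152, -0.2395, 0.1418]
ee_rot: [-3.141, 0.002, 0.112]
ft_force: [-0.3, -0.3, -2.1]
gripper_width: 0.0237
```

Run:
```python
from h import *
show();p,R=cur();g=p-R.apply([0,0,.0188]);print("g",g.round(4))
```

```text
t 28.6 p [ 0.5152 -0.2395  0.1418] rot [-3.141e+00  2.000e-03  1.120e-01] q [-0.53  0.    1.9  -0.    1.24  0.93] F [-0.3 -0.3 -2.1] M [ 0.01 -0.02  0.01] w 0.0237
g [ 0.5152 -0.2395  0.1606]
```

Request:
play_rows(
  targets=[
    {"tx":0,"ty":0,"tz":4,"rx":0,"ry":0,"rz":0},
    {"tx":0,"ty":0,"tz":4,"rx":0,"ry":0,"rz":0},
    {"tx":0,"ty":0,"tz":0,"rx":0,"ry":0,"rz":0},
    {"tx":0,"ty":0,"tz":0,"rx":0,"ry":0,"rz":0},
  ],
  gripper=0,
  force=25,
)

```text
clock: 29.1
position: [0.517, -0.2398, 0.1348]
ee_rot: [3.14, -0.002, 0.112]
ft_force: [1.8, 0.3, -1.9]
gripper_width: 0.0236
```

Request:
play_rows(
  targets=[
    {"tx":0,"ty":0,"tz":3,"rx":0,"ry":0,"rz":0},
    {"tx":0,"ty":0,"tz":0,"rx":0,"ry":0,"rz":0},
    {"tx":0,"ty":0,"tz":0,"rx":0,"ry":0,"rz":0},
  ],
)

```text
clock: 29.48
position: [0.5177, -0.24, 0.1321]
ee_rot: [3.14, -0.004, 0.111]
ft_force: [2.5, -0.0, -1.0]
gripper_width: 0.0235
```

Request:
play_rows(
  targets=[
    {"tx":0,"ty":0,"tz":2,"rx":0,"ry":0,"rz":0},
    {"tx":0,"ty":0,"tz":0,"rx":0,"ry":0,"rz":0},
    {"tx":0,"ty":0,"tz":0,"rx":0,"ry":0,"rz":0},
  ],
)

```text
clock: 29.85
position: [0.5182, -0.24, 0.1304]
ee_rot: [3.139, -0.005, 0.111]
ft_force: [2.6, -0.3, -1.8]
gripper_width: 0.0239
```

The contact pushes the tool towards +x, so the cup lies a little further out, as the scene-only fit (x = 0.519) said. I follow it.

Request:
play_rows(
  targets=[
    {"tx":2,"ty":0,"tz":0,"rx":0,"ry":0.2,"rz":0},
    {"tx":0,"ty":0,"tz":0,"rx":0,"ry":0,"rz":0},
    {"tx":0,"ty":0,"tz":0,"rx":0,"ry":0,"rz":0},
  ],
)

```text
clock: 30.22
position: [0.5187, -0.2396, 0.1292]
ee_rot: [3.14, -0.005, 0.112]
ft_force: [2.1, 0.3, -0.8]
gripper_width: 0.0237
```

Request:
play_rows(
  targets=[
    {"tx":0,"ty":0,"tz":2,"rx":0,"ry":0.1,"rz":0},
    {"tx":0,"ty":0,"tz":0,"rx":0,"ry":0,"rz":0},
    {"tx":0,"ty":0,"tz":0,"rx":0,"ry":0,"rz":0},
  ],
)

```text
clock: 30.6
position: [0.5192, -0.2397, 0.1274]
ee_rot: [3.14, -0.008, 0.111]
ft_force: [0.7, 0.2, -1.4]
gripper_width: 0.0235
```

Run:
```python
from h import *
show()
```

```text
t 30.6 p [ 0.5192 -0.2397  0.1274] rot [ 3.14  -0.008  0.111] q [-0.53  0.02  1.91  0.    1.2   0.93] F [ 0.7  0.2 -1.4] M [-0.03 -0.31  0.03] w 0.0235
```

Request:
play_rows(
  targets=[
    {"tx":0.8,"ty":0,"tz":1.5,"rx":0,"ry":0.2,"rz":0},
    {"tx":0,"ty":0,"tz":0,"rx":0,"ry":0,"rz":0},
    {"tx":0,"ty":0,"tz":0,"rx":0,"ry":0,"rz":0},
  ],
)

```text
clock: 30.98
position: [0.5199, -0.2397, 0.1259]
ee_rot: [3.14, -0.011, 0.111]
ft_force: [1.0, 0.1, -1.5]
gripper_width: 0.0235
```

Request:
play_rows(
  targets=[
    {"tx":0.5,"ty":0,"tz":1.5,"rx":0,"ry":0.2,"rz":0},
    {"tx":0,"ty":0,"tz":0,"rx":0,"ry":0,"rz":0},
    {"tx":0,"ty":0,"tz":0,"rx":0,"ry":0,"rz":0},
  ],
)

```text
clock: 31.35
position: [0.5202, -0.2399, 0.1254]
ee_rot: [3.139, -0.014, 0.112]
ft_force: [0.8, 0.1, 0.0]
gripper_width: 0.0238
```

Run:
```python
from h import *
show();p,R=cur();g=p-R.apply([0,0,.0188]);print("g",g.round(4))
f=grab_frame("scene");img=f["img"];k=5;B=np.array([.518,-.239,0])
u,v=proj(f,B+[0,0,.09])[0].astype(int);u0,v0=u-50,v-60
im=cv2.resize(img[v0:v0+100,u0:u0+100],None,fx=k,fy=k,interpolation=2)
for c,col in((ring(.03,.034+.045)+B,(0,0,255)),(ring(.036,.067)+B,(0,255,0))):
    cv2.polylines(im,[np.round((proj(f,c)-[u0,v0]+.5)*k).astype(np.int32)],True,col,1)
cv2.imwrite("pics/h.png",im)
```

```text
t 31.35 p [ 0.5202 -0.2399  0.1254] rot [ 3.139 -0.014  0.112] q [-0.53  0.02  1.92  0.01  1.19  0.93] F [0.8 0.1 0. ] M [0.04 0.04 0.02] w 0.0238
g [ 0.5199 -0.2399  0.1442]
```

View pics/h.png

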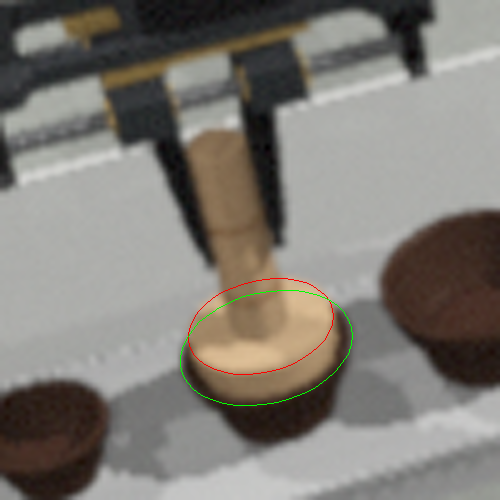

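The head sits inside the middle cup's rim (band ellipse at about 262,335), and the grasp height of 144 mm matches home. I press lightly to confirm.

Request:
play_rows(
  targets=[
    {"tx":0,"ty":0,"tz":2,"rx":0,"ry":0,"rz":0},
    {"tx":0,"ty":0,"tz":2,"rx":0,"ry":0,"rz":0},
    {"tx":0,"ty":0,"tz":1,"rx":0,"ry":0,"rz":0},
  ],
)

```text
clock: 31.78
position: [0.5208, -0.24, 0.1253]
ee_rot: [3.14, -0.014, 0.112]
ft_force: [-2.3, 1.2, 2.5]
gripper_width: 0.0238
```

Run:
```python
from h import *
show()
```

```text
t 31.77 p [ 0.5208 -0.24    0.1253] rot [ 3.14  -0.014  0.112] q [-0.53  0.02  1.91  0.01  1.19  0.93] F [-2.3  1.2  2.5] M [ 0.26  0.62 -0.01] w 0.0238
```

Request:
play_rows(
  targets=[
    {"tx":0,"ty":0,"tz":0,"rx":0,"ry":0,"rz":0},
    {"tx":0,"ty":0,"tz":0,"rx":0,"ry":0,"rz":0},
    {"tx":0,"ty":0,"tz":0,"rx":0,"ry":0,"rz":0},
    {"tx":0,"ty":0,"tz":0,"rx":0,"ry":0,"rz":0},
    {"tx":0,"ty":0,"tz":0,"rx":0,"ry":0,"rz":0},
    {"tx":0,"ty":0,"tz":0,"rx":0,"ry":0,"rz":0},
  ],
  gripper=0.8,
)

```text
clock: 32.52
position: [0.5205, -0.2398, 0.1238]
ee_rot: [3.14, -0.013, 0.112]
ft_force: [0.1, 0.2, -0.4]
gripper_width: 0.0742
```

Request:
play_rows(
  targets=[
    {"tx":0,"ty":0,"tz":-8,"rx":0,"ry":0,"rz":0},
    {"tx":0,"ty":0,"tz":-15,"rx":0,"ry":0,"rz":0},
    {"tx":0,"ty":0,"tz":-20,"rx":0,"ry":0,"rz":0},
    {"tx":0,"ty":0,"tz":-25,"rx":0,"ry":0,"rz":0},
    {"tx":0,"ty":0,"tz":-25,"rx":0,"ry":0,"rz":0},
    {"tx":0,"ty":0,"tz":-30,"rx":0,"ry":0,"rz":0},
    {"tx":-20,"ty":0,"tz":-10,"rx":0,"ry":0,"rz":0},
    {"tx":-40,"ty":0,"tz":0,"rx":0,"ry":0,"rz":0},
    {"tx":-40,"ty":20,"tz":0,"rx":0,"ry":0,"rz":0},
    {"tx":-30,"ty":40,"tz":0,"rx":0,"ry":0,"rz":0},
    {"tx":0,"ty":50,"tz":0,"rx":0,"ry":0,"rz":0},
    {"tx":0,"ty":50,"tz":0,"rx":0,"ry":0,"rz":0},
  ],
  gripper=0.8,
)

```text
clock: 34.02
position: [0.4074, -0.4172, 0.2837]
ee_rot: [3.121, -0.032, 0.118]
ft_force: [0.2, -0.4, -0.6]
gripper_width: 0.076
```

Run:
```python
from h import *
show()
o,a=pressfit([.517,-.239,.045],[0,0,1]);print("lean deg",np.degrees(np.arccos(a[2])))
V=[r for r in(bestr("top","cup_middle",409,247),bestr("scene","cup_middle",196,269)) if r];print("cup masks",len(V))
fT=grab_frame("top");fS=grab_frame("scene")
cv2.imwrite("pics/i.png",np.hstack([cv2.resize(f["img"][y:y+90,x:x+100],None,fx=4,fy=4,interpolation=2) for f,x,y in((fT,355,200),(fS,145,190))]))
```

```text
t 34.02 p [ 0.4074 -0.4172  0.2837] rot [ 3.121 -0.032  0.118] q [-0.9  -0.08  1.74  0.02  1.44  0.55] F [ 0.2 -0.4 -0.6] M [ 0.01 -0.03  0.02] w 0.076
press o [ 0.5141 -0.2401  0.0409] axis [-0.011  0.028  1.   ] iou [0.887 0.892]
lean deg 1.74629516246859
cup masks 2
```

View pics/i.png

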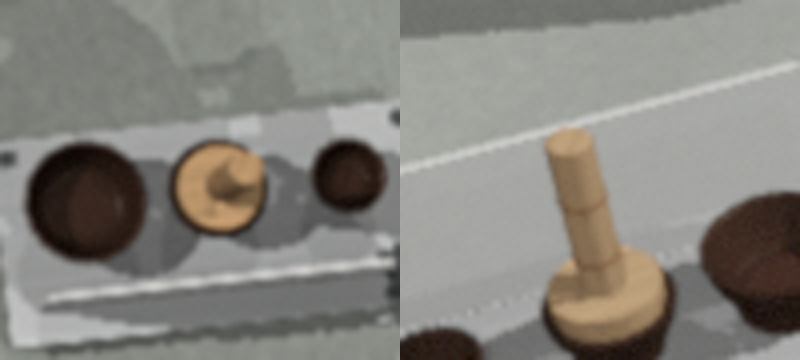

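Both crops show the press upright and concentric in the middle cup (top crop 218,187), with an even rim all round, and the arm well clear. I hand it in.

Run:
```python
from h import *
print(hand_in())
```

```text
the job is handed in; nothing more can be done
None
```

The press is in the middle cup, released, and the job is handed in at about 34 s of the 64 s allowed. The hand-in reported no verdict.

**What I did:** I took the larger bamboo press off the spoon rest. I stood it alone on its head on the bare counter at about (0.496, 0.048), let go and backed away. I then re-gripped it vertically by the handle and lowered it into the middle cup. During the lowering I corrected a few mm towards +x, because light contact (about 2.5 N) showed the cup lay further out than my first estimate.

**Last checks:**
- **Standing on the counter:** the fit put its origin within 1 mm of the counter and its lean at about 1°. The top camera was blocked by the arm, so this is from the scene camera only.
- **In the cup:** the press sits concentric in the rim in the top view. The fitted lean is about 1.7° (limit 4.5°), and the arm is clear of everything.
- **Height:** it stopped going down under a light push at the expected home height, to within about 1 mm.
- **Disagreements:**
  - The final fit put the press origin 4 mm below the cup's floor, which is impossible. I put this down to the dome being hidden inside the cup.
  - The two cameras placed the cup about 5 mm apart in x, and the contact agreed with the scene camera.
- **Not checked:** I did not re-measure the bystanders. Nothing touched them as far as I could see.

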